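# Load eggs and temperature loggers into a classroom incubator tray

## Task

Get the class incubator going: gently lay every egg from the dissecting pan on its side in a pocket of its own on the white dimpled tray, lengthwise in the pocket, and pluck the two temperature loggers from the green rack and seat them flat in the tray's two blue-floored recesses. When all are in place, push the red lever fully over to start the turner. The eggs are fragile: do not squeeze, press or drop them, and leave the beaker, bottle and dish where they are.

Things in the scene. Friction and masses are not known exactly. Their poses are not given: they have to be found in the camera images.
- tray: fixed white dimpled incubator tray with a lower yellow edge, 262 (x) x 192 (y) mm, top 25 mm above its origin, yellow edge 18 mm (centre of its underside, on the bench). In its top: six oblong egg pockets, 3 rows (72 mm apart along x) by 2 columns (90 mm apart along y), and two square blue-floored logger recesses on its centre line at x = +-36 mm
- pocket0 (a point): egg pocket 0 of the tray, a dimple 36 mm (along x) by 28 mm (along y), 7 mm deep; an egg lying along x dips 5 mm into it. This is the point where the centre of a seated egg lies (17 mm above the tray's top, 42 mm above the bench); axes as the tray's
- pocket1 (a point): egg pocket 1 of the tray, a dimple 36 mm (along x) by 28 mm (along y), 7 mm deep; an egg lying along x dips 5 mm into it. This is the point where the centre of a seated egg lies (17 mm above the tray's top, 42 mm above the bench); axes as the tray's
- pocket2 (a point): egg pocket 2 of the tray, a dimple 36 mm (along x) by 28 mm (along y), 7 mm deep; an egg lying along x dips 5 mm into it. This is the point where the centre of a seated egg lies (17 mm above the tray's top, 42 mm above the bench); axes as the tray's
- pocket3 (a point): egg pocket 3 of the tray, a dimple 36 mm (along x) by 28 mm (along y), 7 mm deep; an egg lying along x dips 5 mm into it. This is the point where the centre of a seated egg lies (17 mm above the tray's top, 42 mm above the bench); axes as the tray's
- pocket4 (a point): egg pocket 4 of the tray, a dimple 36 mm (along x) by 28 mm (along y), 7 mm deep; an egg lying along x dips 5 mm into it. This is the point where the centre of a seated egg lies (17 mm above the tray's top, 42 mm above the bench); axes as the tray's
- pocket5 (a point): egg pocket 5 of the tray, a dimple 36 mm (along x) by 28 mm (along y), 7 mm deep; an egg lying along x dips 5 mm into it. This is the point where the centre of a seated egg lies (17 mm above the tray's top, 42 mm above the bench); axes as the tray's
- recess0 (a point): logger recess 0 of the tray, 24 x 24 mm, 7 mm deep: the point where the centre of a seated logger lies (0.5 mm above the tray's top, 25.5 mm above the bench); axes as the tray's
- recess1 (a point): logger recess 1 of the tray, 24 x 24 mm, 7 mm deep: the point where the centre of a seated logger lies (0.5 mm above the tray's top, 25.5 mm above the bench); axes as the tray's
- pan: fixed aluminium dissecting pan, 288 x 228 mm, floor (grey) 4 mm above the bench, lip 10 mm above the bench; origin at the centre of its underside. The eggs start in it, lying on their sides.
- egg0_center (a point): centre of hen's egg 0 (may be absent): an ellipsoid 57 mm long (its own x axis) and 44 mm across, 58 g (varies), brown to cream, fragile; it can roll, and its x axis stays level when it lies on its side
- egg1_center (a point): centre of hen's egg 1 (may be absent): an ellipsoid 57 mm long (its own x axis) and 44 mm across, 58 g (varies), brown to cream, fragile; it can roll, and its x axis stays level when it lies on its side
- egg2_center (a point): centre of hen's egg 2 (may be absent): an ellipsoid 57 mm long (its own x axis) and 44 mm across, 58 g (varies), brown to cream, fragile; it can roll, and its x axis stays level when it lies on its side
- egg3_center (a point): centre of hen's egg 3 (may be absent): an ellipsoid 57 mm long (its own x axis) and 44 mm across, 58 g (varies), brown to cream, fragile; it can roll, and its x axis stays level when it lies on its side
- egg4_center (a point): centre of hen's egg 4 (may be absent): an ellipsoid 57 mm long (its own x axis) and 44 mm across, 58 g (varies), brown to cream, fragile; it can roll, and its x axis stays level when it lies on its side
- rack: fixed green pocket tray, 145 (x) x 50 (y) x 18 mm high, three square pockets 24 x 24 mm, 7 mm deep, at x = -48, 0, +48 mm; origin at the centre of its underside. It holds the two loggers.
- logger0_center (a point): centre of temperature logger 0: an upright steel disc 20 mm in diameter and 15 mm tall (z up), 20 g, orange spot on top; in a pocket it stands 8 mm proud. Its centre is 18.5 mm above the bench when in the rack
- logger1_center (a point): centre of temperature logger 1: an upright steel disc 20 mm in diameter and 15 mm tall (z up), 20 g, orange spot on top; in a pocket it stands 8 mm proud. Its centre is 18.5 mm above the bench when in the rack
- turner (a joint): red start lever of the egg turner on a grey block: 0 rad = leaning to the block's -x side (off), 1.0 rad = leaning to its +x side (on); it swings about the block's y axis, with slight friction (about 1 N at the ball), and stays where it is left
- turner_tip (a point): centre of the red ball (26 mm across) at the tip of the lever, 80 mm from the pivot; moves with it. Off: 38 mm to the block's -x side of its centre, 92 mm above the bench; on: 38 mm to the +x side, same height; 102 mm high half-way
- turner_base: fixed grey block of the lever, 70 (x) x 50 (y) x 25 mm high, pivot 22 mm above the bench; x axis: the direction in which the lever is pushed to start; origin at the centre of its underside
- beaker: bystander: glass beaker, 64 mm across, 70 mm high; origin under its base
- bottle: bystander: white bottle, 56 mm across, 100 mm high; origin under its base
- dish: bystander: pale grey flat dish, 92 mm across, 14 mm high, beyond the lever; origin under its base
Mind the look-alikes: they are no part of the job. Of the things that look like the turner_base, the smallest one is meant.

How it is judged:
By the outcome, as a careful person would: the job done as asked, in the order asked, and still so for the second after the job is handed in, with the robot touching nothing.
Of egg0, egg1, egg2, egg3, egg4 only 3 to 5 are there at a start; the rules pass over those that are not, and their reading is None.
At some moment in a run one of logger0, logger1 may be knocked a few centimetres aside while the robot is not near it.
It also fails if it takes over 210 s, if anything falls off the work surface, if the arm or the gripper's body presses on something with over 40 N, if the wrist force passes 120 N, or if a joint passes its speed limit or range.

## Robot

A 6-joint arm with a two-finger parallel gripper is mounted at the origin on the work surface. World frame = base frame: x ahead of the robot, y to its left, z up, the work surface at z = 0. Lengths are in m, angles in degrees, forces in N, time in s.
With the tool pointing down it reaches from about 0.275 to 0.85 m from the base axis. Payload 5.2 kg.
Tool frame: the origin (TCP) lies at the very end of the fingers, on their centre line; the grasp point (between the pads) lies 19 mm behind it (hold_point_z is the distance from the TCP to the grasp point, in m); z points along the fingers, x is the direction in which the jaws open and shut, and the axes are right-handed (so a half turn about z gives the same grasp; the last joint's range is limited). The gripper opens to 85 mm and grips with 20 to 120 N. Pads are 22 mm wide; open, the fingers measure 114 mm over their backs; the gripper's body (76 mm by 85 mm) begins 54 mm behind the grasp point. The pads swing forward as they close: fully open they stand 13 mm farther back than shut.
Start: joints at [-84.614, 14.817, 87.949, -0, 77.235, -11.62], TCP at [0.161, -0.526, 0.231] pointing down, gripper open.
Joint ranges: [-179.93, 179.93], [-52.35, 119.4], [10.71, 147.94], [-69.91, 249.91], [12.55, 155.21], [-178.61, 178.61]. Speed limits (degrees/s): [147.25, 147.25, 180, 180, 180, 180].

## Interface

Orientations are given as [roll, pitch, yaw] about the fixed x, y, z axes, in that order (R = Rz(yaw) Ry(pitch) Rx(roll)).
In Python, from station import * gives the robot as it stands. The module is installed in compiled form; this text tells all that it offers.
- The arm moves only by the shell command python3 -m jog 'ROWS' [FORCE]. ROWS is JSON, a list that holds one entry, the list of rows, each a list of 7 numbers: the shift along the tool's x, y, z in cm, then the turn, a rotation vector about the tool's x, y, z in rad, then the opening in per cent of the stroke, from 0 (shut) to 100 (fully open). In form: [[[x, y, z, wx, wy, wz, jaw], ...]]. A call has 1 to 5 rows; each row is the pose to reach, as a shift and turn from the pose commanded when the call began, along the tool's axes at that moment; what a row does not reach only later rows make up. A row lasts 1/8 s, in which the tool goes at most 62.5 mm and 10.7 degrees, less where a joint would pass 70% of its speed; a pose out of reach is approached as far as the arm can. A call with a gripper value outside its range is refused whole. The fingers move at their own pace and stop on an object; FORCE is the grip in N (left out, the last holds). Time passes only in rows, so rows that repeat a pose let the fingers close. It gives the time, the measured TCP pose, the force and the opening at its end, in the units of the state.
- read_state(): the state, without advancing time (a new reading comes with each control period).
- camera(name): name is "scene" or "top" or "wrist"; returns a dict with "image" (480x640x3 uint8, red, green, blue), "mtx" (3x3 intrinsics, pixels), "k1" (the pictures are not rectified: a ray, as slopes to the right and down, at radius r is drawn at 1 + k1 r^2 times it, then the intrinsics apply), "world_from_camera" (4x4, takes a point from camera to world coordinates). Camera axes: x right, y down, z forward; pixel columns grow to the right and rows downward; lengths in m; the calibration is good to about 2 mm. A picture is of the moment at which its call begins. There is no depth.
- sign_off(): hands the job in, once; it reports no verdict.
The state is a dict: "time_s": time; "joints": joint angles; "qvel": joint speeds; "tau": joint torques, N m; "eef_pos": TCP position; "ee_rot": TCP orientation; "wrist_force": force on the tool from outside, world axes, zero at the start; "wrist_torque": the same for the moment, N m; "opening": finger opening in m.
Only numpy, scipy, OpenCV 4.12 (cv2) and the standard library are available. Lean on these libraries where they do the work, as an engineer would, in place of code of your own. Each camera call takes 0.05 s, during which the arm holds its last target.

## Working session

There is one attempt and no reset: what is moved stays moved. The work goes in short steps, Python scripts to look and compute and a shell command to move; the robot and the scene stay as the last step left them, time stands still between calls to the robot, and variables do not carry over. Pictures are saved under pics/ and viewed, and the job is handed in when it is done.

```bash
mkdir -p pics; ls
cat > h.py <<'E'
from station import *
import numpy as np, cv2
from scipy.spatial.transform import Rotation as R
def snap(n,f):
    c=camera(n); cv2.imwrite('pics/'+f,c['image'][:,:,::-1]); return c
def ray(c,uv):
    K=c['mtx'];x=(uv[0]-K[0,2])/K[0,0];y=(uv[1]-K[1,2])/K[1,1]
    rd=np.hypot(x,y);r=rd
    for _ in range(30): r=rd/(1+c['k1']*r*r)
    s=r/rd if rd>0 else 1
    T=c['world_from_camera'];return T[:3,3],T[:3,:3]@np.array([x*s,y*s,1])
def onz(c,uv,z):
    o,d=ray(c,uv);return o+d*(z-o[2])/d[2]
def proj(c,p):
    T=c['world_from_camera'];q=T[:3,:3].T@(np.array(p)-T[:3,3]);x,y=q[:2]/q[2];f=1+c['k1']*(x*x+y*y)
    K=c['mtx'];return K[0,0]*x*f+K[0,2],K[1,1]*y*f+K[1,2]
E
python3 - <<'E'
from h import *
for n in ('scene','top','wrist'):
    c=snap(n,n+'0.png');print(n,c['mtx'],c['k1'],c['world_from_camera'].round(3))
print(read_state())
E
```

```text
pics
scene [[555.22330073   0.         314.24293354]
 [  0.         555.22330073 239.27411027]
 [  0.           0.           1.        ]] -0.05950226361040458 [[ 0.818  0.327 -0.472  1.164]
 [ 0.574 -0.481  0.662 -0.707]
 [-0.01  -0.813 -0.582  0.751]
 [ 0.     0.     0.     1.   ]]
top [[472.46094508   0.         317.87561141]
 [  0.         472.46094508 231.51709219]
 [  0.           0.           1.        ]] 0.015492725077264747 [[-0.068 -0.977  0.201  0.412]
 [-0.998  0.066 -0.018  0.058]
 [ 0.005 -0.201 -0.98   1.126]
 [ 0.     0.     0.     1.   ]]
wrist [[388.96500849   0.         316.5298732 ]
 [  0.         388.96500849 234.77811367]
 [  0.           0.           1.        ]] -0.008039287442870947 [[ 0.293 -0.921 -0.258  0.226]
 [-0.956 -0.283 -0.078 -0.506]
 [-0.001  0.27  -0.963  0.373]
 [ 0.     0.     0.     1.   ]]
{'time_s': 0.15, 'joints': array([-8.46160435e+01,  1.48516069e+01,  8.79963898e+01, -3.12835975e-04,
        7.72346752e+01, -1.16211922e+01]), 'qvel': array([-0.02133162, -0.10773205, -0.32891137, -0.05312422, -0.06789252,
        0.03070334]), 'tau': array([ 3.80157551e-03, -4.46380091e+01, -2.90822697e+01, -3.42330513e-04,
        8.20010668e-03, -2.65780750e-05]), 'eef_pos': array([ 0.16081915, -0.52554395,  0.23064944]), 'ee_rot': array([-1.79983645e+02,  8.10385857e-02, -7.29947704e+01]), 'wrist_force': array([ 0.5856688 , -0.48281137,  0.13964259]), 'wrist_torque': array([-0.01585218, -0.00021399,  0.05958681]), 'opening': 0.085439498637908}
```

View pics/top0.png

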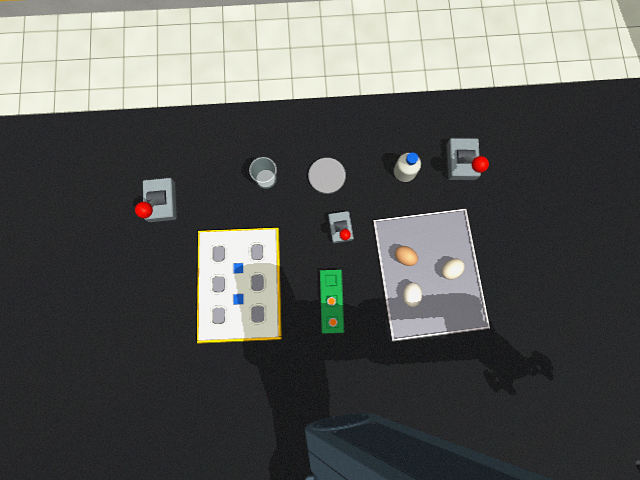

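View pics/scene0.png

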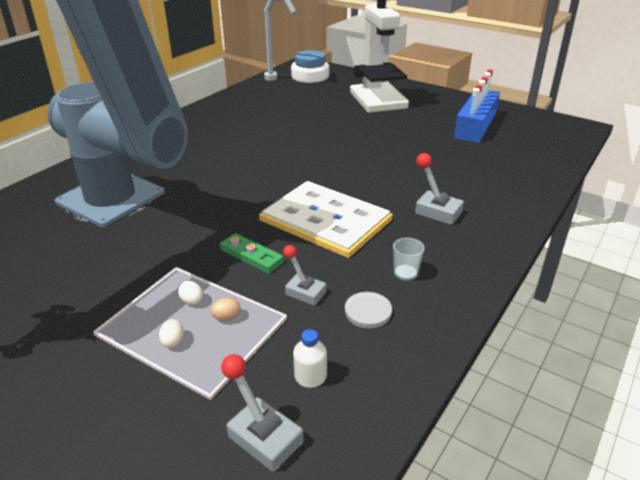

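View pics/wrist0.png

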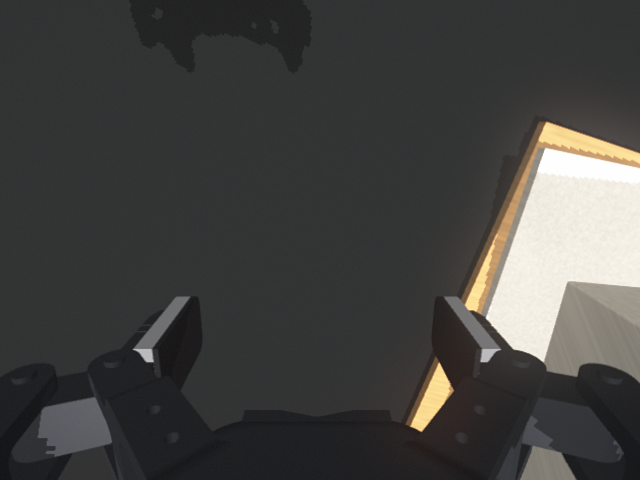

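The top view shows three eggs: brown (407,256), cream (453,268) and white (413,294). The loggers are at (332,301) and (333,323) and the small lever ball is at (345,235). The tray is white with a yellow edge, with its centre near (238,284). Next I measure these.

```bash
cat > meas.py <<'E'
from h import *
c=camera('top');im=c['image'];hsv=cv2.cvtColor(im,cv2.COLOR_RGB2HSV)
def cont(m,amin,z,name,rect=True):
    m=m.astype(np.uint8)*255
    for k in cv2.findContours(m,cv2.RETR_EXTERNAL,cv2.CHAIN_APPROX_NONE)[0]:
        a=cv2.contourArea(k)
        if a<amin: continue
        pts=np.array([onz(c,p[0],z)[:2] for p in k],np.float32)
        (cx,cy),(w,h),ang=cv2.minAreaRect(pts)
        M=cv2.moments(k);u=(M['m10']/M['m00'],M['m01']/M['m00'])
        print(name,'px',np.round(u,1),'rect',np.round([cx,cy,w,h],4),round(ang,1),'cen',onz(c,u,z)[:2].round(4))
H,S,V=[hsv[:,:,i].astype(int) for i in range(3)]
blue=(H>105)&(H<125)&(S>150)&(V>60);cont(blue,20,0.018,'blue')
green=(H>50)&(H<85)&(S>120)&(V>40);cont(green,300,0.018,'rack')
red=((H<5)|(H>175))&(S>170)&(V>80);cont(red,30,0.092,'red')
orange=(H>5)&(H<22)&(S>150)&(V>100);cont(orange,15,0.026,'orange')
w=np.zeros_like(H,bool);w[215:355,180:295]=1
cont(w&(V>120)&(S<60),2000,0.025,'traywhite')
cont(w&(V>60)&((S>100)|(V>110)),2000,0.018,'trayall')
cont(w&(V<230)&(V>60)&(S<60)&~((V>115)),40,0.025,'pk')
g=cv2.cvtColor(im,cv2.COLOR_RGB2GRAY)
cv2.imwrite('pics/topz.png',cv2.resize(im[130:350,180:500,::-1],None,fx=2.5,fy=2.5,interpolation=cv2.INTER_CUBIC))
E
python3 meas.py
```

```text
blue px [238.1 298.6] rect [0.4925 0.2338 0.0186 0.0212] 88.0 cen [0.4924 0.2336]
blue px [238.1 267.8] rect [0.5647 0.2314 0.0188 0.0215] 88.0 cen [0.5643 0.2311]
blue px [411.8 158. ] rect [ 0.8075 -0.2057  0.0253  0.0328] 57.8 cen [ 0.8081 -0.2065]
rack px [331.4 301.3] rect [0.4729 0.0176 0.0531 0.1468] 87.7 cen [0.4714 0.0179]
red px [344.6 234. ] rect [ 0.6138 -0.0196  0.0201  0.0228] 85.6 cen [ 0.6138 -0.0199]
red px [143.  209.5] rect [0.7002 0.4278 0.0367 0.0347] 86.2 cen [0.7001 0.4278]
red px [480.1 163.8] rect [ 0.7572 -0.3441  0.0354  0.0397] 40.5 cen [ 0.7571 -0.3438]
orange px [332.6 321.6] rect [0.4252 0.019  0.0115 0.0112] 86.1 cen [0.425  0.0188]
orange px [331.2 300.6] rect [0.4728 0.0178 0.0115 0.0114] 86.1 cen [0.4726 0.0185]
traywhite px [237.7 284.6] rect [0.5279 0.2319 0.1805 0.2496] 88.5 cen [0.524  0.2324]
trayall px [238.3 285.4] rect [0.5271 0.2313 0.1944 0.2632] 88.6 cen [0.5229 0.232 ]
```

View pics/topz.png

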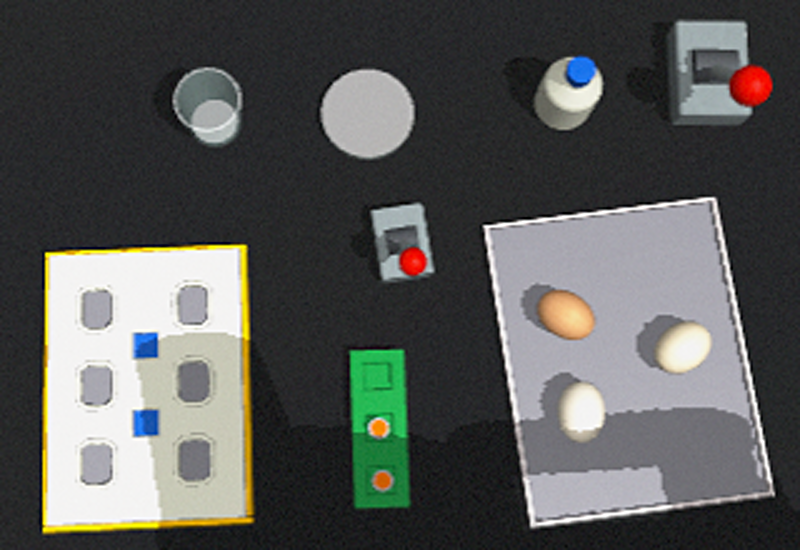

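```bash
cat > eggs.py <<'E'
from h import *
def eggs(c,z=0.026,roi=None,amin=100,smin=45):
    im=c['image'];hsv=cv2.cvtColor(im,cv2.COLOR_RGB2HSV).astype(int)
    H,S,V=[hsv[:,:,i] for i in range(3)]
    m=((H>5)&(H<40)&(S>smin)&(V>70)).astype(np.uint8)*255
    if roi is not None:
        q=np.zeros_like(m);x0,x1,y0,y1=roi;q[y0:y1,x0:x1]=1;m*=q
    m=cv2.morphologyEx(m,cv2.MORPH_OPEN,np.ones((3,3)));m=cv2.morphologyEx(m,cv2.MORPH_CLOSE,np.ones((5,5)))
    out=[]
    for k in cv2.findContours(m,cv2.RETR_EXTERNAL,cv2.CHAIN_APPROX_NONE)[0]:
        if cv2.contourArea(k)<amin: continue
        k=cv2.convexHull(k)
        p=np.array([onz(c,q[0],z)[:2] for q in k],np.float32)
        M=cv2.moments(k);px=(M['m10']/M['m00'],M['m01']/M['m00'])
        if len(p)<5: continue
        (cx,cy),(w,h),a=cv2.fitEllipse(p*1000)
        print('px',np.round(px),'c',round(cx/1000,4),round(cy/1000,4),'axes',round(w,1),round(h,1),'long-axis yaw',round((a+90+90)%180-90,1))
E
python3 - <<'E'
from eggs import *
eggs(camera('top'),roi=(375,490,205,340))
E
```

```text
px [406. 255.] c 0.5657 -0.1647 axes 42.9 55.8 long-axis yaw 55.0
```

Run:
```python
from eggs import *
c=camera('top');hsv=cv2.cvtColor(c['image'],cv2.COLOR_RGB2HSV)
for p in [(453,268),(449,275),(413,294),(410,300),(430,235),(430,315)]: print(p,hsv[p[1],p[0]])
eggs(c,roi=(385,480,215,330),smin=18)
```

```text
(453, 268) [  0   1 244]
(449, 275) [ 29  24 245]
(413, 294) [ 30   1 244]
(410, 300) [ 20   3 246]
(430, 235) [137  13 174]
(430, 315) [125  13 115]
px [411. 294.] c 0.4747 -0.1688 axes 42.2 55.8 long-axis yaw -9.3
px [452. 268.] c 0.5279 -0.2703 axes 43.0 58.2 long-axis yaw -59.5
px [406. 256.] c 0.5657 -0.1647 axes 43.3 56.5 long-axis yaw 55.8
```

```bash
cat > plan.py <<'E'
import sys
from h import *
x,y,z,yaw=map(float,sys.argv[1:5])
s=read_state();Rc=R.from_euler('xyz',s['ee_rot'],degrees=True)
Rt=R.from_euler('xyz',[180,0,yaw],degrees=True)
d=Rc.inv().apply(np.array([x,y,z])-s['eef_pos'])*100
w=(Rc.inv()*Rt).as_rotvec()
print('t',s['time_s'],'pos',s['eef_pos'].round(4),'rot',s['ee_rot'].round(2),'open',round(s['opening'],4),'F',s['wrist_force'].round(1))
print('shift',d.round(2),'rot',w.round(3),'n',max(np.linalg.norm(d)/6.25,np.degrees(np.linalg.norm(w))/10.7).round(1))
E
python3 plan.py 0.475 -0.169 0.15 -99.3
```

```text
t 0.3 pos [ 0.1608 -0.5258  0.231 ] rot [-1.7999e+02  4.0000e-02 -7.3000e+01] open 0.0853 F [ 0.9 -0.3  0.4]
shift [-24.93 -40.48   8.12] rot [0.    0.001 0.459] n 7.7
```

```bash
python3 -m jog '[[[-5,-8,1.6,0,0,0.09,100],[-10,-16,3.2,0,0,0.18,100],[-15,-24,4.8,0,0,0.27,100],[-20,-32,6.4,0,0,0.36,100],[-24.93,-40.48,6.1,0,0,0.459,100]]]' 20; python3 plan.py 0.475 -0.169 0.17 -99.3
```

```text
time_s: 0.92
eef_pos: [0.3649, -0.2917, 0.1839]
ee_rot: [180.0, 0.0, -99.5]
wrist_force: [0.6, -0.1, -0.4]
opening: 0.0855
t 0.925 pos [ 0.3649 -0.2917  0.1839] rot [ 1.800e+02  1.000e-02 -9.951e+01] open 0.0855 F [ 0.6 -0.1 -0.4]
shift [-13.92  -8.83   1.39] rot [ 0.     0.    -0.004] n 2.6
```

```bash
python3 -m jog '[[[-14,-8.8,1.4,0,0,0,100],[-14,-8.8,1.4,0,0,0,100],[-14,-8.8,1.4,0,0,0,100],[-14,-8.8,1.4,0,0,0,100],[-14,-8.8,1.4,0,0,0,100]]]'; python3 plan.py 0.475 -0.169 0.17 -99.3
python3 - <<'E'
from eggs import *
c=snap('wrist','w1.png');eggs(c,amin=1500,smin=18)
for p in [(0.4747,-0.1688,0.026),(0.5657,-.1647,.026)]: print(proj(c,p))
E
```

```text
time_s: 1.55
eef_pos: [0.4732, -0.1697, 0.1702]
ee_rot: [180.0, -0.0, -99.3]
wrist_force: [-0.4, -0.3, 0.8]
opening: 0.0855
t 1.55 pos [ 0.4732 -0.1697  0.1702] rot [ 1.7997e+02 -2.0000e-02 -9.9250e+01] open 0.0855 F [-0.4 -0.3  0.8]
shift [-0.1  -0.17  0.02] rot [ 0.001 -0.     0.001] n 0.0
px [446. 119.] c 0.5304 -0.272 axes 44.3 57.7 long-axis yaw -60.3
px [288.  88.] c 0.5684 -0.1654 axes 43.3 57.2 long-axis yaw 53.9
(np.float64(314.6728545188569), np.float64(217.97363450908972))
(np.float64(287.75296368661077), np.float64(93.07281409804793))
```

View pics/w1.png

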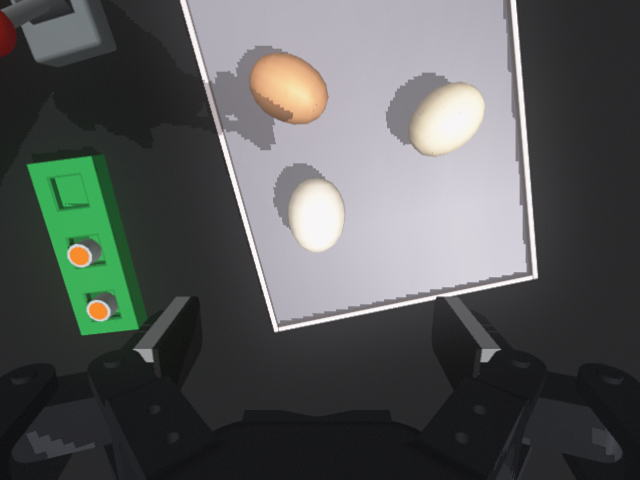

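The wrist view shows the white egg at (316,215), about 3 px from where I predicted it. The pan lip is about 48 mm to its left, so I narrow the jaws to about 64 mm before descending.

```bash
python3 -m jog '[[[-0.1,-0.25,3,0,0,0,75],[-0.1,-0.25,8,0,0,0,75],[-0.1,-0.25,11,0,0,0,75],[-0.1,-0.25,12,0,0,0,75],[-0.1,-0.25,12,0,0,0,75]]]'; python3 plan.py 0.4757 -0.1693 0.009 -99.3
python3 - <<'E'
from eggs import *
c=snap('wrist','w2.png');eggs(c,amin=1500,smin=18)
E
```

```text
time_s: 2.22
eef_pos: [0.4758, -0.1698, 0.0504]
ee_rot: [180.0, 0.0, -99.4]
wrist_force: [-0.2, -0.8, 0.6]
opening: 0.064
t 2.225 pos [ 0.4758 -0.1698  0.0504] rot [179.98   0.   -99.38] open 0.064 F [-0.2 -0.8  0.6]
shift [-0.05  0.02  4.14] rot [ 0.     0.    -0.001] n 0.7
px [316. 277.] c 0.4759 -0.1699 axes 43.2 60.1 long-axis yaw -7.7
px [542. 119.] c 0.5301 -0.2729 axes 46.1 60.5 long-axis yaw -66.7
px [266.  66.] c 0.5686 -0.1652 axes 43.6 58.1 long-axis yaw 51.9
```

View pics/w2.png

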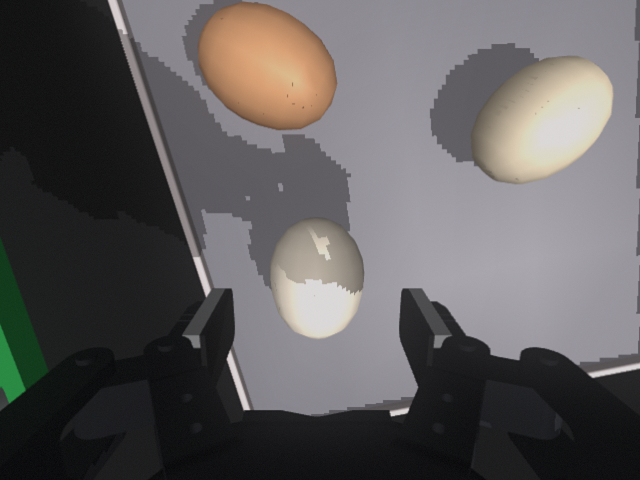

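The egg (316,277) is centred between the pads. I descend, then close gently.

```bash
python3 -m jog '[[[-0.05,0,2.5,0,0,0,75],[-0.05,0,4,0,0,0,75],[-0.05,0,4,0,0,0,75],[-0.05,0,4,0,0,0,60],[-0.05,0,4,0,0,0,55]]]' 20;python3 -m jog '[[[0,0,0,0,0,0,52],[0,0,0,0,0,0,50],[0,0,0,0,0,0,48],[0,0,0,0,0,0,46],[0,0,0,0,0,0,46]]]' 20; python3 plan.py 0.4757 -0.1693 0.15 -91.7
python3 - <<'E'
from eggs import *
c=snap('wrist','w3.png')
E
```

```text
time_s: 2.9
eef_pos: [0.4768, -0.1687, 0.0111]
ee_rot: [-179.9, -0.0, -99.3]
wrist_force: [1.2, -0.3, 0.2]
opening: 0.0469
time_s: 3.52
eef_pos: [0.4766, -0.1687, 0.0108]
ee_rot: [-179.9, -0.0, -99.3]
wrist_force: [-0.2, 0.2, 5.4]
opening: 0.0426
t 3.525 pos [ 0.4766 -0.1687  0.0108] rot [-1.7994e+02 -2.0000e-02 -9.9290e+01] open 0.0426 F [-0.2  0.2  5.4]
shift [  0.08   0.07 -13.92] rot [-0.001 -0.    -0.133] n 2.2
```

View pics/w3.png

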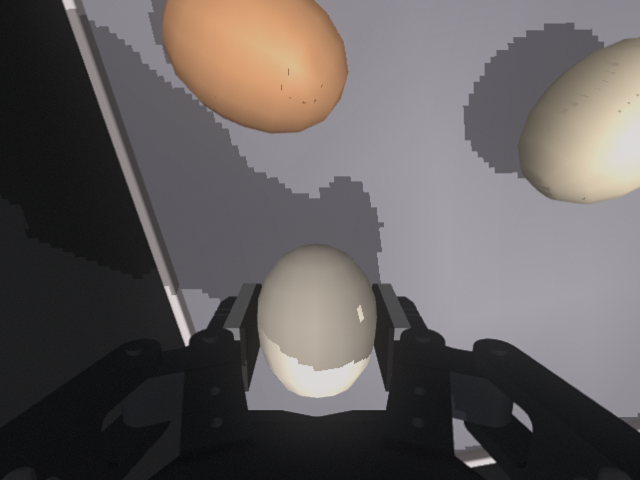

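Gripped at 42.6 mm. I lift a little and check that it holds.

```bash
python3 -m jog '[[[0,0,-0.3,0,0,0,46],[0,0,-1.5,0,0,0,46],[0,0,-4,0,0,0,46],[0,0,-6,0,0,0,46],[0,0,-6,0,0,0,46]]]' ; python3 plan.py 0.528 0.277 0.17 -91.7
python3 - <<'E'
from eggs import *
c=snap('wrist','w4.png')
E
```

```text
time_s: 4.2
eef_pos: [0.4774, -0.1691, 0.0721]
ee_rot: [-179.8, -0.1, -99.3]
wrist_force: [-0.3, 0.9, -1.1]
opening: 0.0425
t 4.2 pos [ 0.4774 -0.1691  0.0721] rot [-1.7979e+02 -9.0000e-02 -9.9290e+01] open 0.0425 F [-0.3  0.9 -1.1]
shift [-44.83   2.17  -9.87] rot [-0.003 -0.002 -0.132] n 7.4
```

View pics/w4.png

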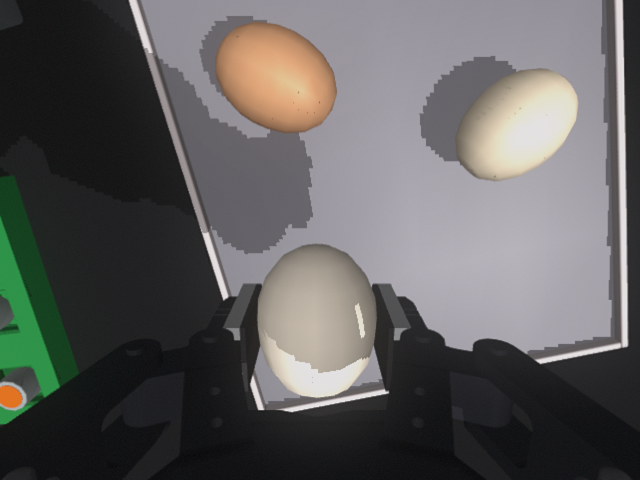

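```bash
python3 plan.py 0.457 0.277 0.15 -91.7; python3 -m jog '[[[-5,0,-3,0,0,-0.03,46],[-11,0,-7,0,0,-0.06,46],[-17,0,-8,0,0,-0.1,46],[-23,0,-8,0,0,-0.133,46],[-29,0,-8,0,0,-0.133,46]]]' ; python3 plan.py 0.457 0.277 0.15 -91.7
```

```text
t 4.25 pos [ 0.4766 -0.1686  0.071 ] rot [-1.7991e+02 -4.0000e-02 -9.9290e+01] open 0.0428 F [ 0.2  0.5 -1.3]
shift [-43.66   9.12  -7.95] rot [-0.002 -0.001 -0.133] n 7.2
time_s: 4.88
eef_pos: [0.5224, 0.1176, 0.1496]
ee_rot: [180.0, -0.0, -91.7]
wrist_force: [1.1, -1.1, -0.5]
opening: 0.0425
t 4.875 pos [0.5224 0.1176 0.1496] rot [ 1.7996e+02 -1.0000e-02 -9.1670e+01] open 0.0425 F [ 1.1 -1.1 -0.5]
shift [-15.74   7.    -0.03] rot [ 0.001 -0.     0.   ] n 2.8
```

```bash
python3 -m jog '[[[-5,2.2,0,0,0,0,46],[-10,4.4,0,0,0,0,46],[-15.7,7,0,0,0,0,46],[-15.7,7,0,0,0,0,46],[-15.7,7,0,0,0,0,46]]]' ; python3 plan.py 0.457 0.277 0.15 -91.7
python3 - <<'E'
from eggs import *
c=snap('wrist','w5.png')
E
```

```text
time_s: 5.5
eef_pos: [0.4568, 0.2746, 0.1494]
ee_rot: [179.9, -0.1, -91.6]
wrist_force: [0.3, 0.2, -1.0]
opening: 0.0426
t 5.5 pos [0.4568 0.2746 0.1494] rot [ 1.7992e+02 -6.0000e-02 -9.1590e+01] open 0.0426 F [ 0.3  0.2 -1. ]
shift [-0.24 -0.01 -0.06] rot [ 0.001 -0.001  0.002] n 0.0
```

View pics/w5.png

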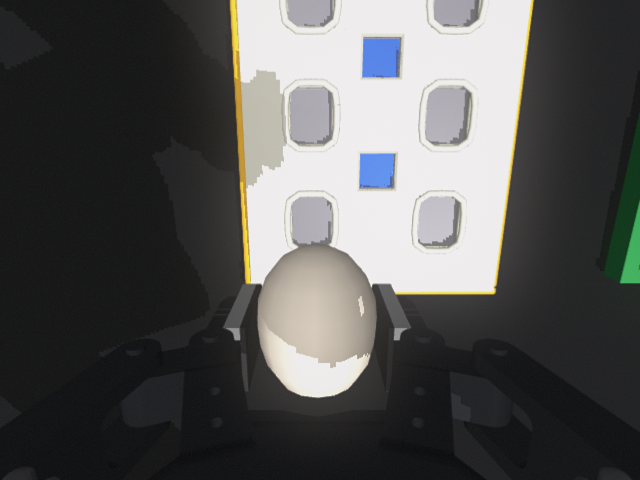

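The wrist view shows the tray pockets at (313,115), (448,116), (311,222) and (438,222), and the recesses at (382,57) and (378,171). I locate them more precisely.

```bash
cat > tray.py <<'E'
from h import *
def tray(c,zf=0.018):
    im=c['image'];hsv=cv2.cvtColor(im,cv2.COLOR_RGB2HSV).astype(int);H,S,V=[hsv[:,:,i] for i in range(3)]
    m=((V>215)&(S<40)).astype(np.uint8)*255
    # white region = top; dimples = holes in it
    cs,hr=cv2.findContours(m,cv2.RETR_CCOMP,cv2.CHAIN_APPROX_NONE)
    for k,h in zip(cs,hr[0]):
        a=cv2.contourArea(k)
        if h[3]>=0 and a>600:
            p=np.array([onz(c,q[0],0.025)[:2] for q in k],np.float32)
            r=cv2.minAreaRect(p); (x,y),(w,hh),an=r
            print('hole px',k[:,0].mean(0).round(),'c',round(x,4),round(y,4),'wh',round(w*1000,1),round(hh*1000,1),round(an,1))
    b=((H>100)&(H<125)&(S>120)&(V>60)).astype(np.uint8)*255
    for k in cv2.findContours(b,cv2.RETR_EXTERNAL,cv2.CHAIN_APPROX_NONE)[0]:
        if cv2.contourArea(k)>300:
            for z in (0.018,0.025):
                p=np.array([onz(c,q[0],z)[:2] for q in k],np.float32)
                (x,y),(w,hh),an=cv2.minAreaRect(p);print('blue z',z,k[:,0].mean(0).round(),round(x,4),round(y,4),round(w*1000,1),round(hh*1000,1),round(an,1))
E
python3 - <<'E'
from tray import *
c=camera('wrist');tray(c)
for dx in(-72,0,72):
  for dy in (45,-45):
    q=R.from_euler('z',-1.7,degrees=True).apply([dx/1e3,dy/1e3,0])+[.528,.232,.025];print(dx,dy,q.round(4),np.round(proj(c,q)))
E
```

```text
hole px [438. 223.] c 0.4567 0.1874 wh 32.1 39.4 88.3
hole px [377. 172.] c 0.4939 0.2314 wh 27.0 26.7 90.0
hole px [447. 116.] c 0.5292 0.1856 wh 32.1 39.1 88.4
hole px [381.  58.] c 0.5659 0.2297 wh 26.6 26.3 89.8
blue z 0.018 [375. 171.] 0.494 0.2317 22.9 22.3 88.4
blue z 0.025 [375. 171.] 0.4948 0.2327 22.3 21.7 88.4
blue z 0.018 [379.  58.] 0.5667 0.2299 22.9 22.3 88.4
blue z 0.025 [379.  58.] 0.5657 0.231 22.3 21.7 88.4
-72 45 [0.4574 0.2791 0.025 ] [309. 226.]
-72 -45 [0.4547 0.1892 0.025 ] [436. 226.]
0 45 [0.5293 0.277  0.025 ] [308. 120.]
0 -45 [0.5267 0.187  0.025 ] [445. 121.]
72 45 [0.6013 0.2748 0.025 ] [308.  -2.]
72 -45 [0.5986 0.1849 0.025 ] [455.  -2.]
```

```bash
python3 - <<'E'
from h import *
c=camera('wrist');s=read_state();print(s['eef_pos'])
im=c['image'];hsv=cv2.cvtColor(im,cv2.COLOR_RGB2HSV)
# egg left/right edges vs row
for r in (290,300,310,320): print(r,[tuple(im[r,x]) for x in (252,256,258,260,374,376,378,382)][:0])
for px in ((317,320),(317,300)): print(onz(c,px,s['eef_pos'][2]+.015))
E
python3 plan.py 0.4597 0.278 0.06 -91.7
```

```text
[0.45787235 0.27341655 0.14986851]
290 []
300 []
310 []
320 []
[0.45840887 0.27325809 0.16486851]
[0.4663212  0.2730252  0.16486851]
t 5.65 pos [0.4579 0.2734 0.1499] rot [ 1.7997e+02 -3.0000e-02 -9.1790e+01] open 0.0425 F [-0.4  0.8 -0.2]
shift [-0.47 -0.17  8.99] rot [ 0.001 -0.001 -0.002] n 1.4
```

```bash
python3 -m jog '[[[-0.2,-0.1,3,0,0,0,46],[-0.35,-0.15,6,0,0,0,46],[-0.35,-0.15,8.5,0,0,0,46],[-0.35,-0.15,9,0,0,0,46],[-0.35,-0.15,9,0,0,0,46]]]' ; python3 plan.py 0.4597 0.2775 0.029 -91.7
python3 - <<'E'
from tray import *
c=snap('wrist','w6.png');tray(c)
E
```

```text
time_s: 6.28
eef_pos: [0.4596, 0.2775, 0.0605]
ee_rot: [180.0, -0.0, -91.8]
wrist_force: [0.3, 0.4, -0.5]
opening: 0.0423
t 6.275 pos [0.4596 0.2775 0.0605] rot [180.    -0.   -91.76] open 0.0423 F [ 0.3  0.4 -0.5]
shift [-0.   -0.01  3.15] rot [ 0.    -0.    -0.001] n 0.5
blue z 0.018 [409. 196.] 0.4939 0.2315 22.8 22.9 88.5
blue z 0.025 [409. 196.] 0.4952 0.2332 21.9 22.0 88.5
blue z 0.018 [419.  29.] 0.5667 0.2297 22.9 22.4 88.4
blue z 0.025 [419.  29.] 0.5653 0.2314 22.0 21.5 88.4
```

View pics/w6.png

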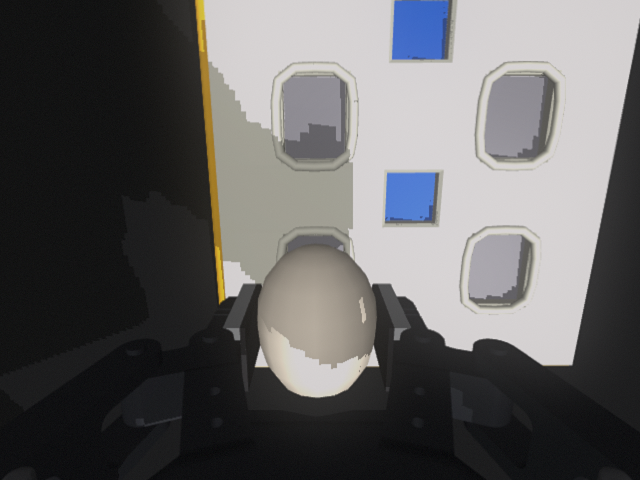

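The egg at x≈317 px lines up with the pocket at x≈315 px. I lower it.

```bash
python3 -m jog '[[[0,0,1.5,0,0,0,46],[0,0,2.6,0,0,0,46],[0,0,2.8,0,0,0,46],[0,0,3.0,0,0,0,46],[0,0,3.0,0,0,0,46]]]' ; python3 plan.py 0.4597 0.2775 0.028 -91.7;  python3 -m jog '[[[0,0,0.05,0,0,0,46],[0,0,0.1,0,0,0,46],[0,0,0.1,0,0,0,46]]]'
```

```text
time_s: 6.95
eef_pos: [0.459, 0.2783, 0.0303]
ee_rot: [-180.0, 0.0, -91.7]
wrist_force: [0.2, -0.5, -0.6]
opening: 0.0423
t 6.95 pos [0.459  0.2783 0.0303] rot [-179.99    0.    -91.67] open 0.0423 F [ 0.2 -0.5 -0.6]
shift [ 0.07 -0.07  0.23] rot [-0.     0.     0.001] n 0.0
time_s: 7.32
eef_pos: [0.459, 0.2782, 0.0294]
ee_rot: [-180.0, 0.0, -91.7]
wrist_force: [0.3, 0.5, -1.2]
opening: 0.0427
```

```bash
for i in 1; do python3 -m jog '[[[0,0,0.05,0,0,0,46],[0,0,0.1,0,0,0,46],[0,0,0.1,0,0,0,46]]]'; python3 -m jog '[[[0,0,0.05,0,0,0,46],[0,0,0.05,0,0,0,46]]]';done
```

```text
time_s: 7.7
eef_pos: [0.4589, 0.2782, 0.0282]
ee_rot: [180.0, -0.0, -91.7]
wrist_force: [-0.0, -0.3, -0.2]
opening: 0.0425
time_s: 7.95
eef_pos: [0.4589, 0.2782, 0.0277]
ee_rot: [180.0, -0.0, -91.7]
wrist_force: [0.5, -0.3, -0.9]
opening: 0.0428
```

```bash
python3 -m jog '[[[0,0,0.05,0,0,0,46],[0,0,0.1,0,0,0,46]]]'; python3 -m jog '[[[0,0,0.05,0,0,0,46],[0,0,0.1,0,0,0,46]]]'
```

```text
time_s: 8.2
eef_pos: [0.459, 0.2782, 0.0268]
ee_rot: [-180.0, 0.0, -91.7]
wrist_force: [0.4, 0.3, 0.7]
opening: 0.0429
time_s: 8.45
eef_pos: [0.4591, 0.2783, 0.0263]
ee_rot: [-180.0, 0.0, -91.7]
wrist_force: [-1.2, -0.2, 7.8]
opening: 0.0426
```

Run:
```python
from h import *
snap('wrist','w7.png')
c=snap('scene','s7.png')
print(proj(c,(0.458,.278,.042)))
im=c['image'];cv2.imwrite('pics/s7z.png',cv2.resize(im[150:270,230:420,::-1],None,fx=4,fy=4,interpolation=cv2.INTER_CUBIC))
```

```text
(np.float64(312.3693110698949), np.float64(188.32514091331288))
```

View pics/s7z.png

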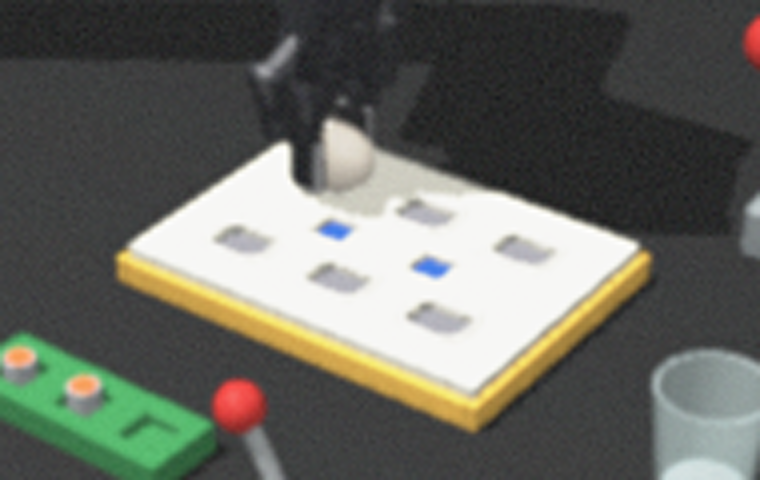

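Contact is at TCP z = 0.0263, matching the 42 mm seated height. I ease off half a millimetre and open slowly.

```bash
python3 -m jog '[[[0,0,-0.05,0,0,0,46],[0,0,-0.05,0,0,0,50],[0,0,-0.05,0,0,0,54],[0,0,-0.05,0,0,0,60],[0,0,-0.05,0,0,0,70]]]';python3 -m jog '[[[0,0,0,0,0,0,75],[0,0,-1,0,0,0,75],[0,0,-4,0,0,0,75],[0,0,-8,0,0,0,75],[0,0,-12,0,0,0,75]]]'
python3 - <<'E'
from eggs import *
c=snap('wrist','w8.png')
E
python3 plan.py 0.52 -.26 .2 30.5;python3 plan.py 0.56 -.16 .2 -34.2
```

```text
time_s: 9.18
eef_pos: [0.4588, 0.2782, 0.0261]
ee_rot: [180.0, -0.0, -91.7]
wrist_force: [0.6, -0.6, -0.3]
opening: 0.0595
time_s: 9.8
eef_pos: [0.4588, 0.2782, 0.1481]
ee_rot: [-180.0, 0.0, -91.7]
wrist_force: [0.2, 0.5, -0.7]
opening: 0.064
t 9.85 pos [0.4618 0.2793 0.1538] rot [-179.49    0.19  -91.65] open 0.0639 F [1.4 0.8 4. ]
shift [53.73 -7.42 -4.74] rot [-0.009 -0.007 -2.132] n 11.4
t 9.85 pos [0.4618 0.2793 0.1538] rot [-179.49    0.19  -91.65] open 0.0639 F [1.4 0.8 4. ]
shift [ 43.62 -11.13  -4.67] rot [-1.000e-02 -1.000e-03 -1.003e+00] n 7.2
```

View pics/w8.png

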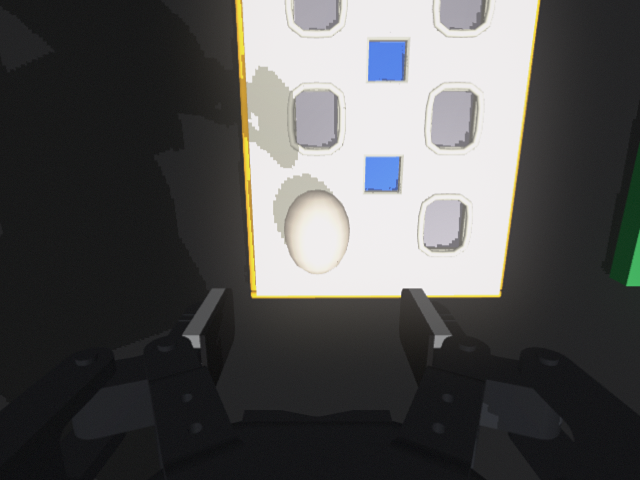

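The egg at (317,231) is seated in its pocket. Next is the brown egg.

```bash
python3 plan.py 0.567 -.1652 .17 -35.5; python3 -m jog '[[[5.5,-1.3,-1.5,0,0,-0.16,75],[11,-2.6,-2,0,0,-0.32,75],[16.5,-4,-2,0,0,-0.48,75],[22,-5.4,-2,0,0,-0.64,75],[28,-7,-2,0,0,-0.8,75]]]'; python3 plan.py 0.567 -.1652 .17 -35.5
```

```text
t 9.85 pos [0.4618 0.2793 0.1538] rot [-179.49    0.19  -91.65] open 0.0639 F [1.4 0.8 4. ]
shift [ 44.13 -11.82  -1.67] rot [-0.01  -0.001 -0.98 ] n 7.3
time_s: 10.48
eef_pos: [0.521, -0.0053, 0.1671]
ee_rot: [-179.9, -0.1, -45.5]
wrist_force: [0.9, -0.7, 0.1]
opening: 0.0642
t 10.475 pos [ 0.521  -0.0053  0.1671] rot [-1.7995e+02 -6.0000e-02 -4.5510e+01] open 0.0642 F [ 0.9 -0.7  0.1]
shift [14.63  7.92 -0.28] rot [-0.001 -0.001 -0.175] n 2.7
```

```bash
python3 -m jog '[[[5,2.6,0,0,0,-0.1,75],[10,5.3,0,0,0,-0.175,75],[14.6,7.9,0,0,0,-0.175,75],[14.6,7.9,4,0,0,-0.175,75],[14.6,7.9,6,0,0,-0.175,75]]]'; python3 -m jog '[[[0,0,3,0,0,0,75],[0,0,3,0,0,0,75],[0,0,3,0,0,0,75]]]'
python3 - <<'E'
from eggs import *
c=snap('wrist','w9.png');eggs(c,amin=1500,smin=18);eggs(camera('top'),roi=(385,480,215,330),smin=18)
E
python3 plan.py 0.567 -.1652 .011 -35.5
```

```text
time_s: 11.1
eef_pos: [0.5649, -0.1643, 0.1048]
ee_rot: [180.0, 0.1, -35.9]
wrist_force: [-0.2, 0.1, -0.3]
opening: 0.0643
time_s: 11.48
eef_pos: [0.5664, -0.1638, 0.0775]
ee_rot: [-180.0, -0.1, -35.8]
wrist_force: [1.0, -0.4, 0.5]
opening: 0.064
px [321. 261.] c 0.5676 -0.1664 axes 43.4 59.8 long-axis yaw 53.6
px [452. 268.] c 0.5278 -0.2703 axes 43.0 58.2 long-axis yaw -60.7
t 11.575 pos [ 0.5668 -0.1639  0.078 ] rot [-1.7997e+02 -1.6000e-01 -3.5800e+01] open 0.0641 F [-0.1  0.8  0.3]
shift [0.07 0.09 6.7 ] rot [-0.    -0.003 -0.005] n 1.1
```

View pics/w9.png

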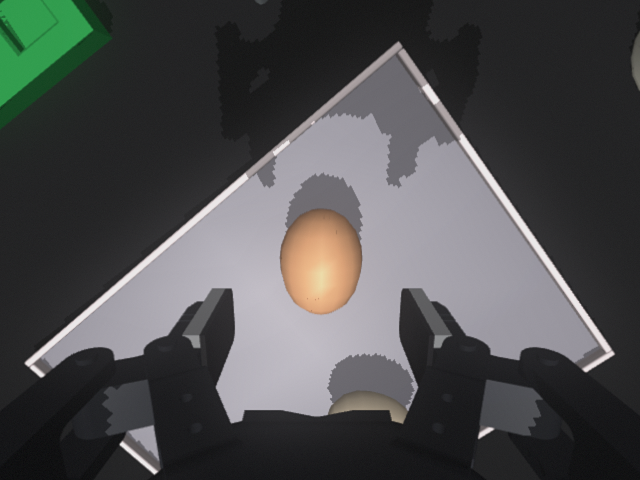

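The brown egg is at (321,261), about 2 mm right of the jaw centre. I shift and grasp.

```bash
python3 -m jog '[[[0.2,0.1,3,0,0,0,75],[0.2,0.1,5.5,0,0,0,75],[0.2,0.1,6.7,0,0,0,75],[0.2,0.1,6.7,0,0,0,65],[0.2,0.1,6.7,0,0,0,55]]]' 20;python3 -m jog '[[[0,0,0,0,0,0,52],[0,0,0,0,0,0,50],[0,0,0,0,0,0,48],[0,0,0,0,0,0,46],[0,0,0,0,0,0,46]]]' 20;  python3 -m jog '[[[0,0,-0.3,0,0,0,46],[0,0,-1.5,0,0,0,46],[0,0,-4,0,0,0,46],[0,0,-8,0,0,0,46],[0,0,-12,0,0,0,46]]]'; python3 plan.py 0.53 .2765 .15 -91.7
python3 - <<'E'
from eggs import *
c=snap('wrist','w10.png')
E
```

```text
time_s: 12.2
eef_pos: [0.5677, -0.1659, 0.0105]
ee_rot: [-180.0, -0.1, -35.8]
wrist_force: [-0.1, 0.6, -0.1]
opening: 0.0471
time_s: 12.82
eef_pos: [0.5675, -0.1658, 0.0104]
ee_rot: [-180.0, -0.1, -35.8]
wrist_force: [-1.0, -0.1, 5.9]
opening: 0.0427
time_s: 13.45
eef_pos: [0.5665, -0.1654, 0.1308]
ee_rot: [180.0, 0.0, -35.8]
wrist_force: [0.8, 0.4, 0.4]
opening: 0.0428
t 13.45 pos [ 0.5665 -0.1654  0.1308] rot [ 1.800e+02  3.000e-02 -3.581e+01] open 0.0428 F [0.8 0.4 0.4]
shift [-28.82 -33.7   -1.91] rot [0.    0.    0.975] n 7.1
```

View pics/w10.png

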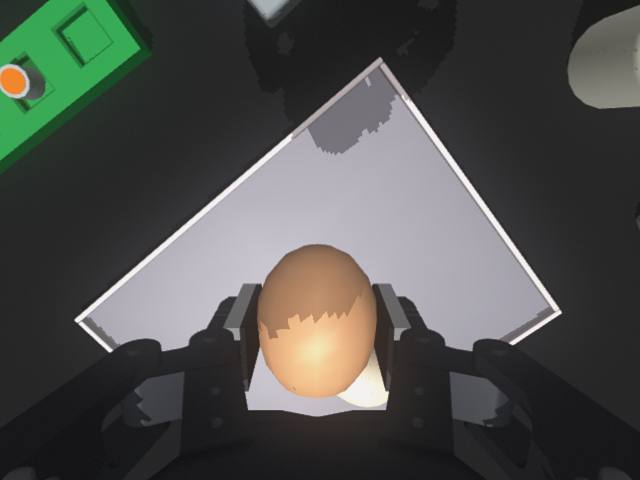

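The brown egg is held the same way, at (317,320). I move it to the middle pocket.

```bash
python3 -m jog '[[[-3.5,-4,-3,0,0,0.14,46],[-7.5,-8.5,-3,0,0,0.3,46],[-11.5,-13,-3,0,0,0.46,46],[-15.5,-18,-3,0,0,0.6,46],[-19.5,-23,-3,0,0,0.75,46]]]' ; python3 plan.py 0.531 .276 .11 -91.7
```

```text
time_s: 14.12
eef_pos: [0.5431, 0.1339, 0.16]
ee_rot: [-179.9, -0.0, -79.1]
wrist_force: [0.8, 0.0, -0.5]
opening: 0.0428
t 14.125 pos [0.5431 0.1339 0.16  ] rot [-1.7994e+02 -1.0000e-02 -7.9080e+01] open 0.0428 F [ 0.8  0.  -0.5]
shift [-14.18  -1.5    5.  ] rot [-0.001 -0.     0.22 ] n 2.4
```

```bash
python3 -m jog '[[[-5,-0.5,0,0,0,0.1,46],[-10,-1,0,0,0,0.22,46],[-14.2,-1.5,1,0,0,0.22,46],[-14.2,-1.5,4,0,0,0.22,46],[-14.2,-1.5,8,0,0,0.22,46]]]' ; python3 -m jog '[[[0,0,0,0,0,0,46],[0,0,0,0,0,0,46]]]'; python3 plan.py 0.531 .276 .032 -91.7
python3 - <<'E'
from tray import *
c=snap('wrist','w11.png');tray(c)
E
```

```text
time_s: 14.75
eef_pos: [0.5311, 0.2756, 0.0799]
ee_rot: [-179.8, 0.1, -91.3]
wrist_force: [-0.6, -0.4, -1.6]
opening: 0.043
time_s: 15.0
eef_pos: [0.5313, 0.2744, 0.0807]
ee_rot: [-179.9, 0.0, -91.4]
wrist_force: [0.9, 0.8, 0.3]
opening: 0.0424
t 15.0 pos [0.5313 0.2744 0.0807] rot [-1.7991e+02  3.0000e-02 -9.1400e+01] open 0.0424 F [0.9 0.8 0.3]
shift [-0.16  0.04  4.87] rot [-0.001  0.     0.005] n 0.8
hole px [481. 258.] c 0.5285 0.1853 wh 33.1 40.5 88.6
hole px [467. 248.] c 0.5324 0.1923 wh 33.8 50.5 60.9
hole px [401. 191.] c 0.5664 0.2302 wh 28.4 29.0 88.7
hole px [498. 118.] c 0.6011 0.1835 wh 33.3 40.5 88.7
hole px [487. 117.] c 0.6012 0.1853 wh 38.3 47.7 87.9
blue z 0.018 [399. 190.] 0.5659 0.2297 22.9 22.5 88.7
blue z 0.025 [399. 190.] 0.5671 0.2312 22.1 21.7 88.7
```

View pics/w11.png

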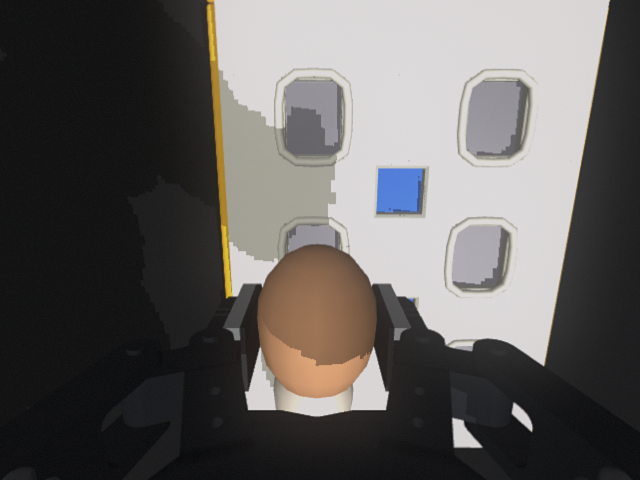

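```bash
python3 -m jog '[[[-0.13,0.02,2,0,0,0.005,46],[-0.13,0.02,4,0,0,0.005,46],[-0.13,0.02,4.9,0,0,0.005,46],[-0.13,0.02,5.2,0,0,0.005,46],[-0.13,0.02,5.2,0,0,0.005,46]]]' ;  python3 -m jog '[[[0,0,0.05,0,0,0,46],[0,0,0.1,0,0,0,46]]]'
```

```text
time_s: 15.68
eef_pos: [0.5309, 0.2757, 0.0281]
ee_rot: [-179.9, 0.0, -91.7]
wrist_force: [0.9, 1.3, -1.4]
opening: 0.0424
time_s: 15.92
eef_pos: [0.5306, 0.2757, 0.0268]
ee_rot: [-179.9, 0.0, -91.7]
wrist_force: [1.2, 1.0, 0.4]
opening: 0.0427
```

```bash
python3 -m jog '[[[0,0,0.03,0,0,0,46],[0,0,0.05,0,0,0,46]]]'
```

```text
time_s: 16.18
eef_pos: [0.5308, 0.2758, 0.0263]
ee_rot: [-179.9, 0.0, -91.7]
wrist_force: [0.2, 0.4, 2.8]
opening: 0.0425
```

Touching, so I release.

```bash
python3 -m jog '[[[0,0,0,0,0,0,50],[0,0,0,0,0,0,54],[0,0,0,0,0,0,60],[0,0,0,0,0,0,70],[0,0,0,0,0,0,75]]]';python3 -m jog '[[[0,0,-1,0,0,0,75],[0,0,-4,0,0,0,75],[0,0,-8,0,0,0,75],[0,0,-12,0,0,0,75],[0,0,-14,0,0,0,75]]]'
python3 - <<'E'
from eggs import *
c=snap('wrist','w12.png');snap('top','t12.png')
E
python3 plan.py 0.529 -.271 .17 30; python3 plan.py 0.529 -.271 .17 -150
```

```text
time_s: 16.8
eef_pos: [0.5302, 0.2756, 0.0256]
ee_rot: [180.0, -0.0, -91.7]
wrist_force: [1.0, 0.3, 0.5]
opening: 0.0642
time_s: 17.42
eef_pos: [0.5315, 0.276, 0.1694]
ee_rot: [-179.7, 0.1, -91.7]
wrist_force: [-0.3, -0.5, 0.2]
opening: 0.0642
t 17.525 pos [0.5321 0.2761 0.1695] rot [-1.7964e+02  1.2000e-01 -9.1670e+01] open 0.0639 F [ 1.1  0.8 -0. ]
shift [54.7  -1.29 -0.15] rot [-0.006 -0.005 -2.124] n 11.4
t 17.525 pos [0.5321 0.2761 0.1695] rot [-1.7964e+02  1.2000e-01 -9.1670e+01] open 0.0639 F [ 1.1  0.8 -0. ]
shift [54.7  -1.29 -0.15] rot [-0.005  0.005  1.018] n 8.8
```

View pics/w12.png

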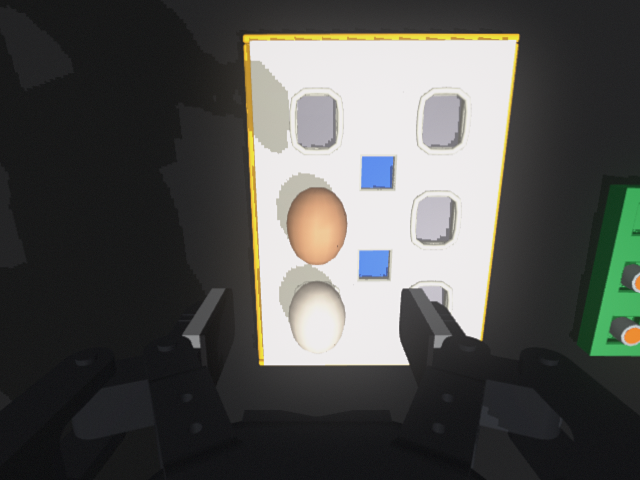

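Both placed eggs look seated, at (317,225) and (317,317). Next is the cream egg.

```bash
python3 -m jog '[[[5.5,-0.1,0,0,0,0.13,75],[11,-0.3,0,0,0,0.26,75],[16.5,-0.4,0,0,0,0.39,75],[22,-0.5,0,0,0,0.52,75],[28,-0.6,0,0,0,0.65,75]]]'; python3 plan.py 0.529 -.271 .17 -150
```

```text
time_s: 18.15
eef_pos: [0.5273, -0.0059, 0.1649]
ee_rot: [179.9, -0.0, -129.1]
wrist_force: [0.8, -0.9, 0.8]
opening: 0.0641
t 18.15 pos [ 0.5273 -0.0059  0.1649] rot [ 1.7993e+02 -2.0000e-02 -1.2913e+02] open 0.0641 F [ 0.8 -0.9  0.8]
shift [ 20.46 -16.86  -0.52] rot [ 0.001 -0.001  0.364] n 4.2
```

```bash
python3 -m jog '[[[4.5,-3.7,0,0,0,0.1,75],[9,-7.4,0,0,0,0.2,75],[13.5,-11.1,0,0,0,0.3,75],[18,-14.8,0,0,0,0.364,75],[20.5,-16.9,2,0,0,0.364,75]]]'; python3 plan.py 0.529 -.271 .08 -150
```

```text
time_s: 18.77
eef_pos: [0.5311, -0.2738, 0.1461]
ee_rot: [-179.8, 0.0, -149.9]
wrist_force: [0.2, 1.0, -0.5]
opening: 0.0636
t 18.775 pos [ 0.5311 -0.2738  0.1461] rot [-1.7984e+02  4.0000e-02 -1.4995e+02] open 0.0636 F [ 0.2  1.  -0.5]
shift [0.04 0.36 6.6 ] rot [-0.003  0.001  0.001] n 1.1
```

```bash
python3 -m jog '[[[0,0.2,4,0,0,0,75],[0,0.2,6.6,0,0,0,75],[0,0.2,6.6,0,0,0,75],[0,0.2,6.6,0,0,0,75]]]'
python3 - <<'E'
from eggs import *
c=snap('wrist','w13.png');eggs(c,amin=1500,smin=18)
E
python3 plan.py 0.529 -.271 .011 -150
```

```text
time_s: 19.27
eef_pos: [0.5302, -0.2686, 0.0804]
ee_rot: [-180.0, 0.0, -149.8]
wrist_force: [0.3, -0.8, 0.3]
opening: 0.064
px [319. 254.] c 0.5297 -0.2705 axes 43.5 59.2 long-axis yaw -55.7
t 19.325 pos [ 0.5306 -0.2688  0.081 ] rot [-1.7989e+02  4.0000e-02 -1.4975e+02] open 0.0638 F [0.1 0.5 0.1]
shift [ 0.26 -0.1   7.  ] rot [-0.002  0.001  0.004] n 1.1
```

View pics/w13.png

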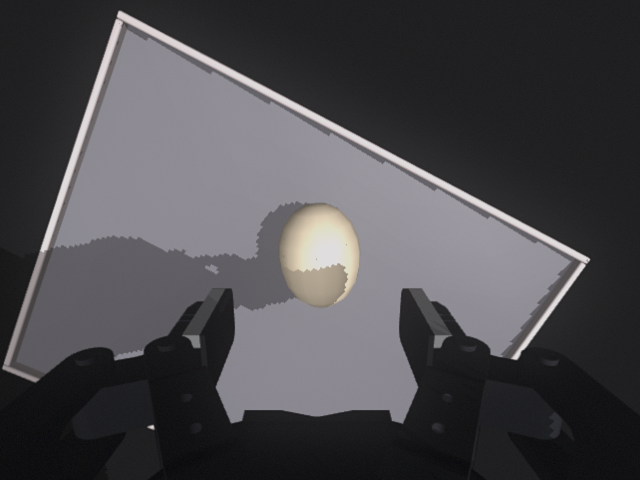

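```bash
python3 -m jog '[[[0.15,-0.1,3,0,0,-0.02,75],[0.15,-0.1,5.5,0,0,-0.02,75],[0.15,-0.1,7,0,0,-0.02,75],[0.15,-0.1,7,0,0,-0.02,65],[0.15,-0.1,7,0,0,-0.02,55]]]' 20;python3 -m jog '[[[0,0,0,0,0,0,52],[0,0,0,0,0,0,50],[0,0,0,0,0,0,48],[0,0,0,0,0,0,46],[0,0,0,0,0,0,46]]]' 20;  python3 -m jog '[[[0,0,-0.3,0,0,0,46],[0,0,-1.5,0,0,0,46],[0,0,-4,0,0,0,46],[0,0,-8,0,0,0,46],[0,0,-13,0,0,0,46]]]'; python3 plan.py 0.603 .2737 .16 -91.7
python3 - <<'E'
from eggs import *
c=snap('wrist','w14.png')
E
```

```text
time_s: 19.95
eef_pos: [0.5299, -0.2705, 0.011]
ee_rot: [-179.9, 0.0, -148.6]
wrist_force: [-0.7, -0.0, 0.3]
opening: 0.0468
time_s: 20.58
eef_pos: [0.5298, -0.2706, 0.0109]
ee_rot: [-179.9, 0.0, -148.6]
wrist_force: [-0.8, -0.3, 6.0]
opening: 0.0427
time_s: 21.2
eef_pos: [0.5283, -0.2694, 0.1406]
ee_rot: [179.9, -0.0, -148.6]
wrist_force: [0.6, -0.4, 0.5]
opening: 0.0428
t 21.2 pos [ 0.5283 -0.2694  0.1406] rot [ 1.7987e+02 -5.0000e-02 -1.4863e+02] open 0.0428 F [ 0.6 -0.4  0.5]
shift [-34.66  42.49  -1.88] rot [ 0.003  0.    -0.994] n 8.8
```

View pics/w14.png

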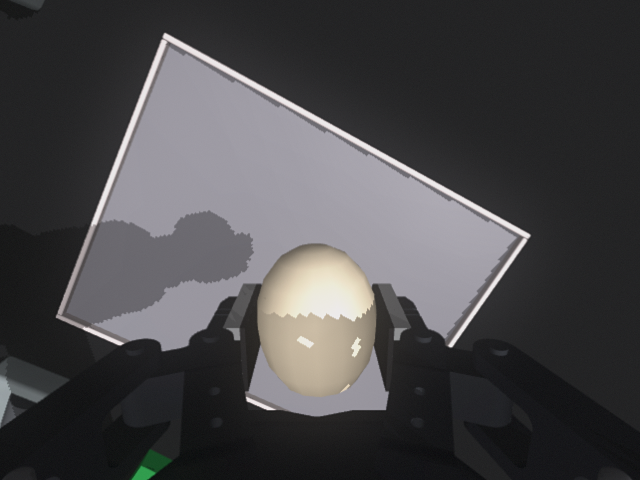

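```bash
python3 -m jog '[[[-3.5,4,-3,0,0,-0.12,46],[-7,8.5,-3.5,0,0,-0.24,46],[-11,13.2,-3.5,0,0,-0.36,46],[-14.6,18,-3.5,0,0,-0.48,46],[-18.5,22.6,-3.5,0,0,-0.6,46]]]' ; python3 plan.py 0.603 .2737 .16 -91.7
```

```text
time_s: 21.88
eef_pos: [0.5691, 0.0211, 0.1754]
ee_rot: [-180.0, 0.0, -114.0]
wrist_force: [1.3, 0.7, -0.6]
opening: 0.0426
t 21.875 pos [0.5691 0.0211 0.1754] rot [-1.7997e+02  1.0000e-02 -1.1403e+02] open 0.0426 F [ 1.3  0.7 -0.6]
shift [-24.45   7.19   1.54] rot [-0.001  0.    -0.39 ] n 4.1
```

```bash
python3 -m jog '[[[-5.5,1.6,0,0,0,-0.13,46],[-11,3.2,0,0,0,-0.26,46],[-16.5,4.8,0,0,0,-0.39,46],[-22,6.5,0,0,0,-0.39,46],[-24.4,7.2,3,0,0,-0.39,46]]]' ; python3 -m jog '[[[0,0,4,0,0,0,46],[0,0,7,0,0,0,46],[0,0,7,0,0,0,46],[0,0,7,0,0,0,46]]]'; python3 plan.py 0.603 .2737 .032 -91.7
python3 - <<'E'
from tray import *
c=snap('wrist','w15.png');tray(c)
E
python3 plan.py 0.603 .2737 .032 -91.7
```

```text
time_s: 22.5
eef_pos: [0.6055, 0.2753, 0.1476]
ee_rot: [-179.6, 0.2, -91.7]
wrist_force: [0.2, -1.1, 0.0]
opening: 0.0429
time_s: 23.0
eef_pos: [0.6048, 0.2714, 0.0763]
ee_rot: [-179.9, 0.0, -91.9]
wrist_force: [0.7, 0.7, -0.9]
opening: 0.0427
t 23.0 pos [0.6048 0.2714 0.0763] rot [-1.7989e+02  3.0000e-02 -9.1910e+01] open 0.0427 F [ 0.7  0.7 -0.9]
shift [-0.22  0.2   4.43] rot [-0.002  0.001 -0.004] n 0.7
hole px [482. 262.] c 0.6005 0.1836 wh 31.9 39.8 88.1
t 23.05 pos [0.6052 0.2715 0.0769] rot [-1.7982e+02  5.0000e-02 -9.1910e+01] open 0.0427 F [ 0.5 -0.2  0.5]
shift [-0.21  0.24  4.49] rot [-0.003  0.001 -0.004] n 0.7
```

View pics/w15.png

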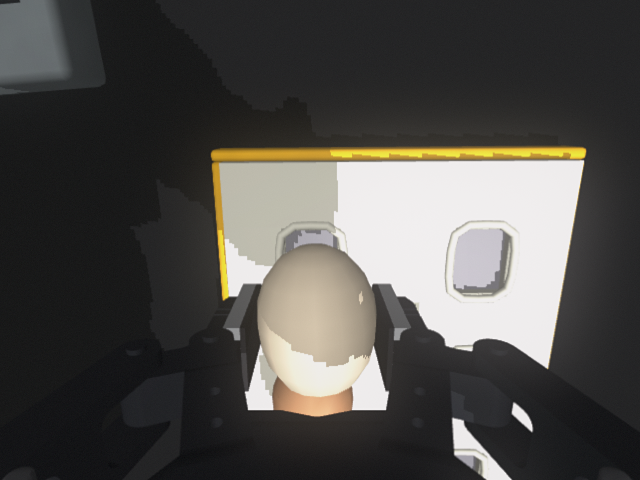

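```bash
python3 -m jog '[[[-0.2,0.18,2,0,0,0,46],[-0.2,0.18,3.7,0,0,0,46],[-0.2,0.18,4.5,0,0,0,46],[-0.2,0.18,4.8,0,0,0,46],[-0.2,0.18,4.8,0,0,0,46]]]' ; python3 plan.py .603 .2737 .0265 -91.7;  python3 -m jog '[[[0,0,0.05,0,0,0,46],[0,0,0.1,0,0,0,46]]]'
```

```text
time_s: 23.68
eef_pos: [0.6024, 0.2736, 0.0273]
ee_rot: [-180.0, 0.0, -91.9]
wrist_force: [-1.7, 0.5, 0.8]
opening: 0.0425
t 23.675 pos [0.6024 0.2736 0.0273] rot [-1.7997e+02  3.0000e-02 -9.1910e+01] open 0.0425 F [-1.7  0.5  0.8]
shift [-0.01 -0.05  0.08] rot [-0.001  0.001 -0.004] n 0.0
time_s: 23.92
eef_pos: [0.6026, 0.2736, 0.0268]
ee_rot: [-179.9, 0.0, -91.9]
wrist_force: [-2.4, 0.8, 6.0]
opening: 0.0428
```

```bash
python3 -m jog '[[[0,0,-0.03,0,0,0,50],[0,0,-0.03,0,0,0,54],[0,0,-0.03,0,0,0,60],[0,0,-0.03,0,0,0,70],[0,0,-0.03,0,0,0,75]]]';python3 -m jog '[[[0,0,-1,0,0,0,75],[0,0,-4,0,0,0,75],[0,0,-8,0,0,0,75],[0,0,-12,0,0,0,75],[0,0,-15,0,0,0,75]]]'
python3 - <<'E'
from h import *
c=snap('wrist','w16.png')
E
python3 plan.py 0.425 0.018 .17 -91.7
```

```text
time_s: 24.55
eef_pos: [0.6021, 0.2732, 0.0259]
ee_rot: [180.0, -0.0, -91.9]
wrist_force: [-0.3, -1.0, 0.5]
opening: 0.064
time_s: 25.18
eef_pos: [0.6027, 0.2735, 0.1792]
ee_rot: [-179.8, 0.0, -91.9]
wrist_force: [0.2, 0.5, -0.5]
opening: 0.0642
t 25.225 pos [0.6046 0.2741 0.1836] rot [-1.7948e+02  1.5000e-01 -9.1890e+01] open 0.0642 F [1.6 0.2 2.8]
shift [26.19 17.11  1.14] rot [-0.009  0.003 -0.003] n 5.0
```

View pics/w16.png

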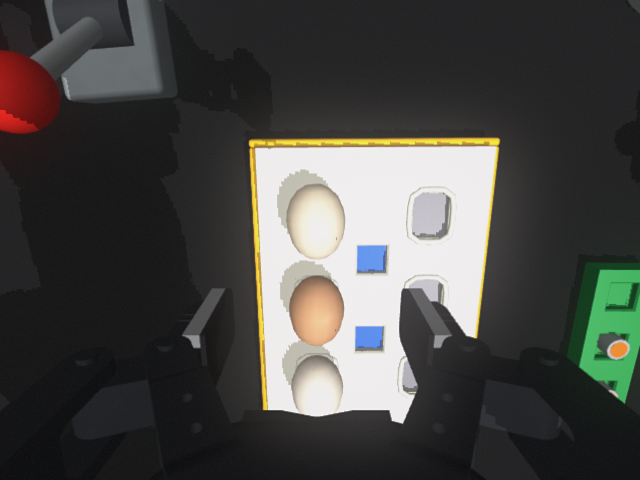

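All three eggs are seated, at (316,221), (317,310) and (317,386). Next are the loggers, with the jaws turned along world x to clear the eggs.

```bash
python3 plan.py 0.426 0.018 .16 -2; python3 -m jog '[[[4,2.5,0,0,0,-0.18,40],[8,5,0.5,0,0,-0.36,40],[12,7.5,1,0,0,-0.54,40],[16,10.4,1.5,0,0,-0.72,40],[20,13,2,0,0,-0.9,40]]]'; python3 plan.py 0.426 0.018 .12 -2
```

```text
t 25.225 pos [0.6046 0.2741 0.1836] rot [-1.7948e+02  1.5000e-01 -9.1890e+01] open 0.0642 F [1.6 0.2 2.8]
shift [26.19 17.02  2.14] rot [-0.009 -0.005 -1.569] n 8.4
time_s: 25.85
eef_pos: [0.4646, 0.0767, 0.1564]
ee_rot: [-180.0, -0.1, -40.0]
wrist_force: [0.4, -1.5, 1.0]
opening: 0.034
t 25.85 pos [0.4646 0.0767 0.1564] rot [-1.7997e+02 -6.0000e-02 -3.9970e+01] open 0.034 F [ 0.4 -1.5  1. ]
shift [0.81 6.98 3.64] rot [-0.    -0.001 -0.663] n 3.5
```

```bash
python3 -m jog '[[[0.2,2,1,0,0,-0.18,40],[0.4,4,2,0,0,-0.36,40],[0.8,7,3,0,0,-0.54,40],[0.8,7,3.6,0,0,-0.663,40],[0.8,7,3.6,0,0,-0.663,40]]]';python3 -m jog '[[[0,0,0,0,0,0,40]]]'
cat > logg.py <<'E'
from h import *
def logg(c,z=0.026,amin=100):
    hsv=cv2.cvtColor(c['image'],cv2.COLOR_RGB2HSV).astype(int);H,S,V=[hsv[:,:,i] for i in range(3)]
    m=((H>5)&(H<22)&(S>150)&(V>90)).astype(np.uint8)*255
    for k in cv2.findContours(m,cv2.RETR_EXTERNAL,cv2.CHAIN_APPROX_NONE)[0]:
        if cv2.contourArea(k)<amin: continue
        M=cv2.moments(k);u=(M['m10']/M['m00'],M['m01']/M['m00'])
        p=np.array([onz(c,q[0],z)[:2] for q in k],np.float32);r=cv2.minAreaRect(p)
        print('spot',np.round(u),onz(c,u,z)[:2].round(4),np.round(np.array(r[1])*1000,1))
E
python3 - <<'E'
from logg import *
c=snap('wrist','w17.png');logg(c)
E
python3 plan.py .426 .018 .019 -2
```

```text
time_s: 26.48
eef_pos: [0.4262, 0.019, 0.1202]
ee_rot: [-180.0, -0.0, -2.5]
wrist_force: [0.0, -0.1, 0.4]
opening: 0.0339
time_s: 26.6
eef_pos: [0.4268, 0.0193, 0.1206]
ee_rot: [180.0, -0.1, -2.5]
wrist_force: [1.1, 1.6, 0.1]
opening: 0.0341
spot [396. 238.] [0.4775 0.0166] [13.2 14. ]
spot [563.  33.] [0.5693 0.1318] [  3.8 114.9]
t 26.65 pos [0.4268 0.0194 0.1206] rot [ 1.7999e+02 -6.0000e-02 -2.4300e+00] open 0.0338 F [ 0.2 -0.3  0. ]
shift [-0.09  0.14 10.16] rot [ 0.    -0.001 -0.008] n 1.6
```

View pics/w17.png

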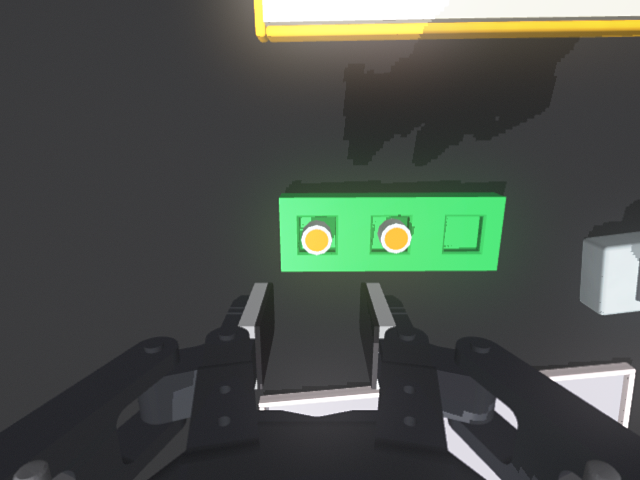

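Loggers at (316,240) and (396,238) are both upright in the rack. The first is centred laterally. I descend.

```bash
python3 - <<'E'
from logg import *
c=camera('wrist');print(onz(c,(316.5,240),.026))
E
python3 -m jog '[[[0,0.1,3,0,0,0,40],[0,0.25,6,0,0,0,40],[0,0.25,7,0,0,0,40],[0,0.25,7,0,0,0,40]]]'
python3 - <<'E'
from logg import *
c=snap('wrist','w18.png');logg(c)
E
python3 plan.py .4268 .017 .020 -2.2
```

```text
[0.42713516 0.01762164 0.026     ]
time_s: 27.2
eef_pos: [0.4262, 0.0169, 0.05]
ee_rot: [-180.0, 0.1, -2.4]
wrist_force: [0.4, 0.1, 0.6]
opening: 0.0343
t 27.25 pos [0.4267 0.0168 0.0505] rot [ 1.80e+02 -2.00e-02 -2.35e+00] open 0.034 F [0.5 0.5 0.2]
shift [ 0.   -0.02  3.05] rot [ 0.    -0.    -0.003] n 0.5
```

View pics/w18.png

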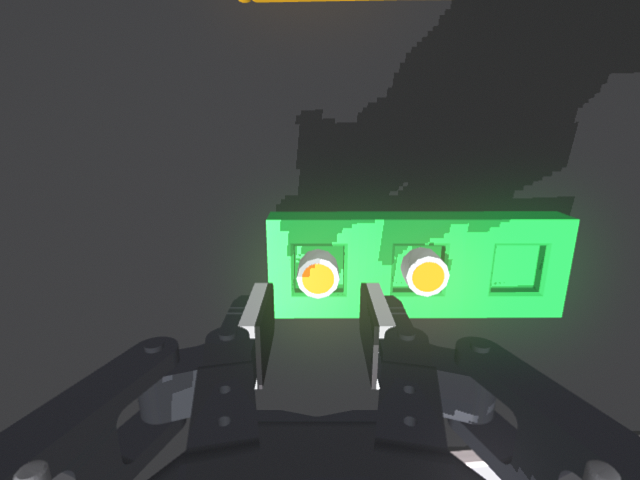

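```bash
python3 - <<'E'
from h import *
c=camera('wrist');print(onz(c,(318.5,279),.026),onz(c,(428,276),.026),read_state()['eef_pos'])
E
python3 -m jog '[[[0.05,-0.03,1.5,0,0,0,40],[0.05,-0.03,2.6,0,0,0,40],[0.05,-0.03,3,0,0,0,40],[0.05,-0.03,3,0,0,0,40]]]'
python3 -m jog '[[[0,0,0,0,0,0,30],[0,0,0,0,0,0,24],[0,0,0,0,0,0,18],[0,0,0,0,0,0,18]]]' 25
python3 - <<'E'
from logg import *
c=snap('wrist','w19.png')
E
```

```text
[0.42790849 0.01697708 0.026     ] [0.47838507 0.0163902  0.026     ] [0.42706561 0.01668884 0.05088264]
time_s: 27.8
eef_pos: [0.4268, 0.017, 0.0201]
ee_rot: [-180.0, 0.0, -2.4]
wrist_force: [0.8, -0.2, 0.1]
opening: 0.0342
time_s: 28.3
eef_pos: [0.427, 0.017, 0.0205]
ee_rot: [180.0, -0.0, -2.3]
wrist_force: [-1.3, -0.0, 5.4]
opening: 0.0183
```

View pics/w19.png

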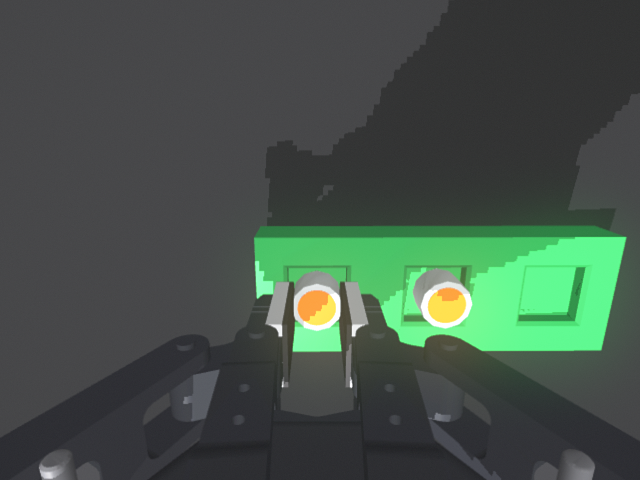

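```bash
python3 -m jog '[[[0,0,-0.5,0,0,0,18],[0,0,-1.5,0,0,0,18],[0,0,-3,0,0,0,18],[0,0,-5,0,0,0,18],[0,0,-7,0,0,0,18]]]'
python3 - <<'E'
from logg import *
c=snap('wrist','w20.png')
s=read_state();p=s['eef_pos'];print(p,proj(c,p),proj(c,p+[0,0,.006]),s['opening'])
E
```

```text
time_s: 28.98
eef_pos: [0.4267, 0.017, 0.0912]
ee_rot: [180.0, -0.0, -2.3]
wrist_force: [-0.2, 0.1, 0.2]
opening: 0.0178
[0.42835502 0.01674116 0.09339773] (np.float64(320.1049701895815), np.float64(305.8207312912094)) (np.float64(320.25821236380955), np.float64(312.85866439589944)) 0.01775008302789642
```

View pics/w20.png

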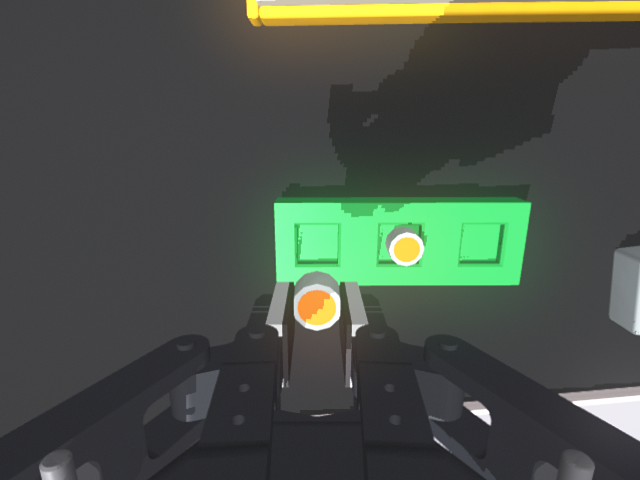

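Lifted, with the spot at (317,308). I carry it to the recess at tray x = −36.

```bash
python3 plan.py .494 .2315 .1 -1.7; python3 -m jog '[[[1.6,-5,-0.7,0,0,0,18],[3.1,-10.4,-0.7,0,0,0,18],[4.6,-16,-0.7,0,0,0,18],[5.8,-21.2,-0.7,0,0,-0.01,18],[5.8,-21.2,-0.7,0,0,-0.01,18]]]';  python3 plan.py .494 .2315 .1 -1.7
```

```text
t 29.025 pos [0.4284 0.0167 0.0934] rot [179.96  -0.24  -2.34] open 0.0178 F [1.  0.2 1.5]
shift [  5.69 -21.73  -0.65] rot [ 0.001 -0.004 -0.011] n 3.6
time_s: 29.65
eef_pos: [0.4939, 0.2298, 0.097]
ee_rot: [-179.9, -0.1, -1.5]
wrist_force: [-0.6, -0.9, -0.8]
opening: 0.0175
t 29.65 pos [0.4939 0.2298 0.097 ] rot [-1.7994e+02 -6.0000e-02 -1.5200e+00] open 0.0175 F [-0.6 -0.9 -0.8]
shift [ 0.   -0.17 -0.3 ] rot [-0.001 -0.001  0.003] n 0.1
```

```bash
python3 -m jog '[[[0,0.5,2,0,0,0,18],[0,0.5,2,0,0,0,18]]]'; python3 -m jog '[[[0,0,0,0,0,0,18],[0,0,0,0,0,0,18]]]'
python3 - <<'E'
from tray import *
c=snap('wrist','w21.png');s=read_state();p=s['eef_pos'];print(p,onz(c,(317,308),p[2]+.006));tray(c)
E
```

```text
time_s: 29.9
eef_pos: [0.4915, 0.2203, 0.0757]
ee_rot: [179.9, 0.2, -1.8]
wrist_force: [0.0, -0.4, -0.3]
opening: 0.0179
time_s: 30.15
eef_pos: [0.4938, 0.2211, 0.0779]
ee_rot: [-180.0, -0.1, -1.8]
wrist_force: [-0.0, -0.9, -0.5]
opening: 0.0176
[0.49380179 0.22120964 0.07782626] [0.49421021 0.22181918 0.08382626]Traceback (most recent call last):
  File "<stdin>", line 2, in <module>
  File "tray.py", line 7, in tray
    for k,h in zip(cs,hr[0]):
                      ~~^^^
TypeError: 'NoneType' object is not subscriptable
```

View pics/w21.png

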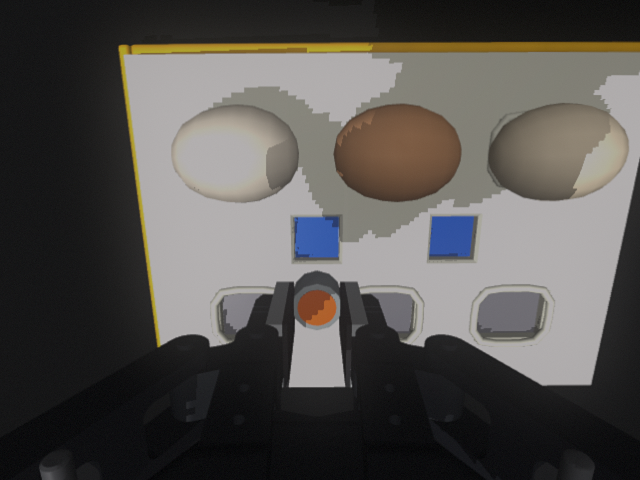

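```bash
cat > rec.py <<'E'
from h import *
def rec(c):
    im=c['image'];hsv=cv2.cvtColor(im,cv2.COLOR_RGB2HSV).astype(int);H,S,V=[hsv[:,:,i] for i in range(3)]
    b=((H>100)&(H<125)&(S>110)&(V>50)).astype(np.uint8)*255
    # hole incl. rim: not white
    g=cv2.cvtColor(im,cv2.COLOR_RGB2GRAY)
    for k in cv2.findContours(b,cv2.RETR_EXTERNAL,cv2.CHAIN_APPROX_NONE)[0]:
        if cv2.contourArea(k)>300:
            p=np.array([onz(c,q[0],.018)[:2] for q in k],np.float32)
            (x,y),(w,hh),an=cv2.minAreaRect(p);u=k[:,0].min(0);v=k[:,0].max(0);print('blue box',u,v,'z18',round(x,4),round(y,4),round(w*1000,1),round(hh*1000,1),round(an,1))
E
python3 - <<'E'
from rec import *
c=camera('wrist');print(c['world_from_camera'][:3,3].round(4));rec(c)
print(onz(c,(317,238.5),.025),onz(c,(452.5,238),.025))
s=read_state();p=s['eef_pos'];print(p,onz(c,(317,308),p[2]+.006))
im=c['image'][200:340,270:370,::-1];cv2.imwrite('pics/z21.png',cv2.resize(im,None,fx=5,fy=4))
E
```

```text
[0.4958 0.2897 0.2205]
blue box [430 217] [473 256] z18 0.5673 0.2293 22.0 22.3 88.2
blue box [295 217] [338 257] z18 0.4943 0.2313 22.6 23.4 88.2
[0.49469728 0.23268037 0.025     ] [0.56570348 0.2307209  0.025     ]
[0.49370322 0.22129372 0.07774095] [0.49418628 0.22188519 0.08374095]
```

View pics/z21.png

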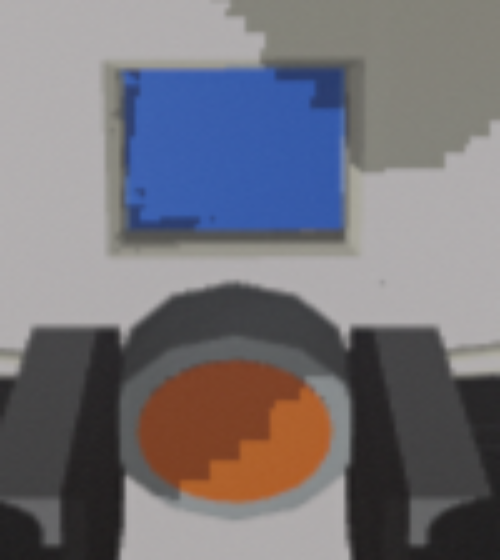

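```bash
python3 -m jog '[[[0,-0.5,1,0,0,0,18],[0,-0.95,2,0,0,0,18],[0,-0.95,3.2,0,0,0,18],[0,-0.95,3.4,0,0,0,18],[0,-0.95,3.4,0,0,0,18]]]'
python3 - <<'E'
from rec import *
c=snap('wrist','w22.png');rec(c)
s=read_state();p=s['eef_pos'];print(p,s['ee_rot'],onz(c,(317,308),p[2]+.006))
im=c['image'][200:360,250:390,::-1];cv2.imwrite('pics/z22.png',cv2.resize(im,None,fx=5,fy=3.75))
E
```

```text
time_s: 30.88
eef_pos: [0.4934, 0.2309, 0.0427]
ee_rot: [180.0, 0.0, -1.8]
wrist_force: [0.5, 0.4, 0.2]
opening: 0.0179
blue box [293 257] [343 287] z18 0.4944 0.2344 14.7 23.1 88.3
blue box [451 256] [503 300] z18 0.5675 0.2291 21.8 22.1 88.2
[0.49366816 0.23090521 0.04301973] [ 1.79996063e+02  4.24375733e-03 -1.77758255e+00] [0.49378736 0.23174804 0.04901973]
```

View pics/z22.png

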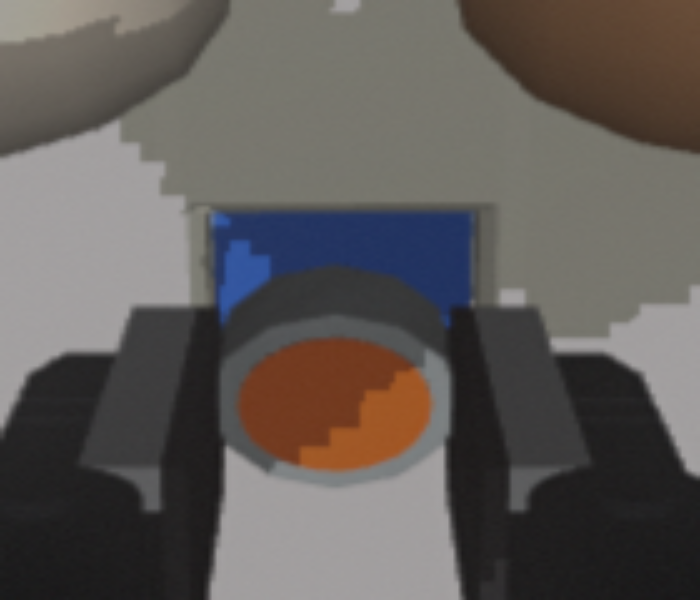

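Aligned to within about 0.6 mm. I shift slightly and lower it.

```bash
python3 -m jog '[[[0.06,0,0.4,0,0,0,18],[0.06,0,0.8,0,0,0,18],[0.06,0,1.2,0,0,0,18],[0.06,0,1.4,0,0,0,18],[0.06,0,1.4,0,0,0,18]]]';python3 -m jog '[[[0,0,0.06,0,0,0,18],[0,0,0.1,0,0,0,18]]]'
```

```text
time_s: 31.55
eef_pos: [0.494, 0.2309, 0.0289]
ee_rot: [180.0, 0.0, -1.8]
wrist_force: [0.2, -0.0, -0.1]
opening: 0.0178
time_s: 31.8
eef_pos: [0.4942, 0.231, 0.0281]
ee_rot: [-180.0, -0.0, -1.8]
wrist_force: [0.5, 0.2, 0.4]
opening: 0.0182
```

```bash
python3 -m jog '[[[0,0,0.03,0,0,0,18],[0,0,0.07,0,0,0,18],[0,0,0.07,0,0,0,18]]]';python3 - <<'E'
from h import *
c=snap('scene','s23.png')
im=c['image'];cv2.imwrite('pics/s23z.png',cv2.resize(im[170:250,260:400,::-1],None,fx=5,fy=5,interpolation=cv2.INTER_CUBIC))
E
```

```text
time_s: 32.17
eef_pos: [0.4943, 0.231, 0.0275]
ee_rot: [-180.0, -0.0, -1.8]
wrist_force: [-0.6, 0.0, 0.6]
opening: 0.0177
```

View pics/s23z.png

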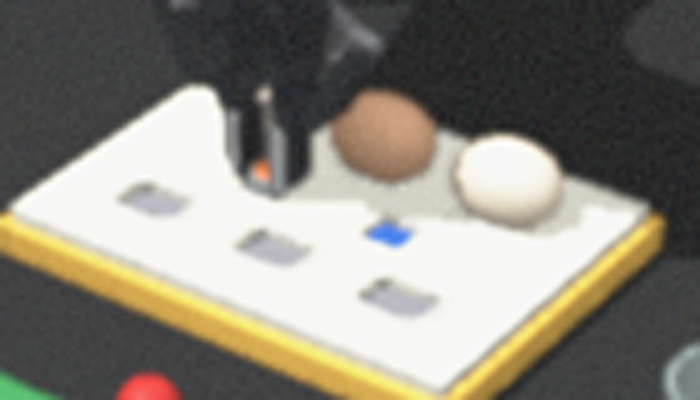

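```bash
python3 -m jog '[[[0,0,0.03,0,0,0,18],[0,0,0.03,0,0,0,24],[0,0,0.03,0,0,0,30],[0,0,0.03,0,0,0,38],[0,0,0.03,0,0,0,38]]]';python3 -m jog '[[[0,0,-1,0,0,0,38],[0,0,-3,0,0,0,38],[0,0,-6,0,0,0,38],[0,0,-9,0,0,0,38],[0,0,-9,0,0,0,38]]]';python3 - <<'E'
from logg import *
c=snap('wrist','w24.png');t=snap('top','t24.png');logg(t,amin=15)
E
python3 plan.py .474 .0165 .12 -2.3
```

```text
time_s: 32.85
eef_pos: [0.4941, 0.2309, 0.027]
ee_rot: [180.0, 0.0, -1.8]
wrist_force: [0.2, -0.1, -0.4]
opening: 0.0325
time_s: 33.48
eef_pos: [0.4962, 0.2314, 0.1203]
ee_rot: [-179.9, -0.3, -1.8]
wrist_force: [0.4, -0.1, -0.4]
opening: 0.0326
spot [332. 300.] [0.4747 0.0176] [11.6 11.4]
t 33.575 pos [0.4941 0.2309 0.1174] rot [-1.7999e+02 -4.0000e-02 -1.7800e+00] open 0.0323 F [-0.4 -0.  -0.5]
shift [-1.35 21.49 -0.27] rot [-0.    -0.001  0.009] n 3.4
```

View pics/w24.png

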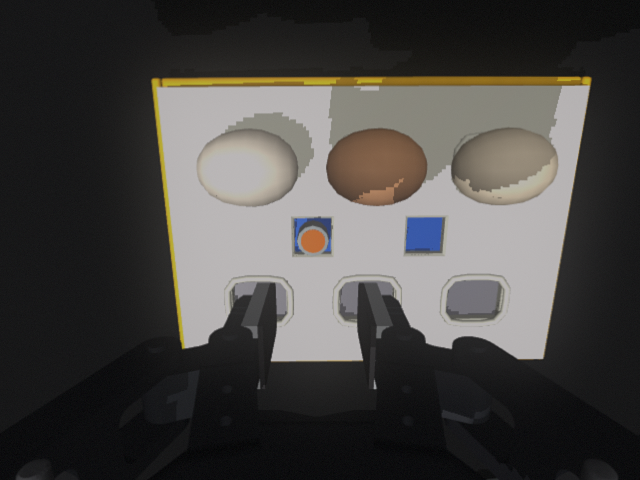

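The first logger is seated at (313,240) and the eggs haven't moved. Now the second logger.

```bash
python3 -m jog '[[[-0.3,5,-0.3,0,0,0.009,40],[-0.7,10.5,-0.3,0,0,0.009,40],[-1,16,-0.3,0,0,0.009,40],[-1.3,21.5,-0.3,0,0,0.009,40],[-1.3,21.5,-0.3,0,0,0.009,40]]]';python3 -m jog '[[[0,0,4,0,0,0,40],[0,0,6.5,0,0,0,40],[0,0,6.5,0,0,0,40],[0,0,6.5,0,0,0,40]]]';python3 - <<'E'
from logg import *
c=snap('wrist','w25.png');logg(c)
E
python3 plan.py .475 .0165 .0203 -2.3
```

```text
time_s: 34.2
eef_pos: [0.4736, 0.0132, 0.119]
ee_rot: [180.0, 0.1, -2.6]
wrist_force: [-0.1, 0.5, -0.4]
opening: 0.034
time_s: 34.7
eef_pos: [0.4748, 0.017, 0.0554]
ee_rot: [-180.0, 0.0, -2.2]
wrist_force: [0.3, -0.0, 0.6]
opening: 0.0343
spot [340.   4.] [0.4886 0.1314] [  3.9 205.4]
t 34.75 pos [0.4752 0.0169 0.0558] rot [ 1.80e+02 -7.00e-02 -2.25e+00] open 0.0342 F [-0.1 -0.1  0.7]
shift [-0.02  0.04  3.55] rot [ 0.    -0.001  0.001] n 0.6
```

View pics/w25.png

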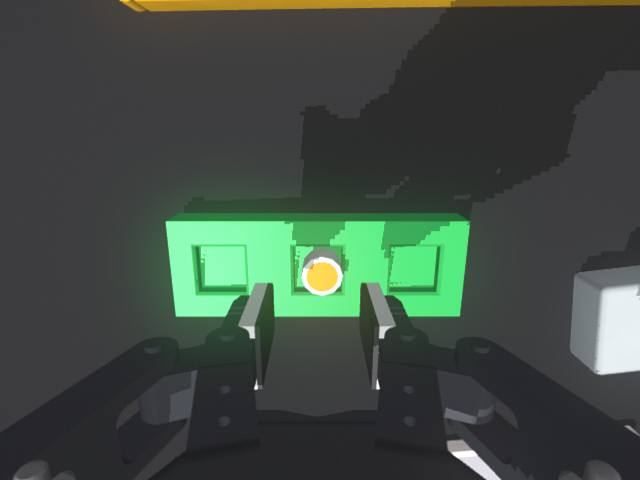

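The spot at (322,276) is about 2 mm right of centre. I correct for that.

```bash
python3 - <<'E'
from h import *
c=camera('wrist');s=read_state();print(onz(c,(322,276.5),.026),s['eef_pos'],proj(c,s['eef_pos']+[0,0,.006]))
E
python3 -m jog '[[[0.2,0.03,1.5,0,0,0,40],[0.2,0.03,3,0,0,0,40],[0.2,0.03,3.5,0,0,0,40],[0.2,0.03,3.5,0,0,0,40]]]'
python3 -m jog '[[[0,0,0,0,0,0,30],[0,0,0,0,0,0,24],[0,0,0,0,0,0,18],[0,0,0,0,0,0,18]]]' 25
python3 -m jog '[[[0,0,-0.5,0,0,0,18],[0,0,-1.5,0,0,0,18],[0,0,-3,0,0,0,18],[0,0,-5,0,0,0,18],[0,0,-7,0,0,0,18]]]'
python3 - <<'E'
from logg import *
c=snap('wrist','w26.png')
E
python3 plan.py .5663 .22 .08 -1.8
```

```text
[0.478035   0.01609882 0.026     ] [0.47533387 0.01669847 0.05601312] (np.float64(316.3869096907639), np.float64(310.24533719847517))
time_s: 35.3
eef_pos: [0.4759, 0.0161, 0.0193]
ee_rot: [-180.0, 0.1, -2.3]
wrist_force: [0.2, 0.1, -0.2]
opening: 0.0343
time_s: 35.8
eef_pos: [0.4768, 0.016, 0.0205]
ee_rot: [180.0, -0.1, -2.3]
wrist_force: [0.1, -0.1, 3.9]
opening: 0.0179
time_s: 36.42
eef_pos: [0.4764, 0.0161, 0.0912]
ee_rot: [180.0, -0.0, -2.3]
wrist_force: [0.5, -0.4, 0.3]
opening: 0.0179
t 36.475 pos [0.4781 0.0158 0.0936] rot [179.96  -0.25  -2.28] open 0.0178 F [0.6 0.  1.6]
shift [  7.99 -20.75   1.38] rot [ 0.001 -0.004 -0.008] n 3.6
```

View pics/w26.png

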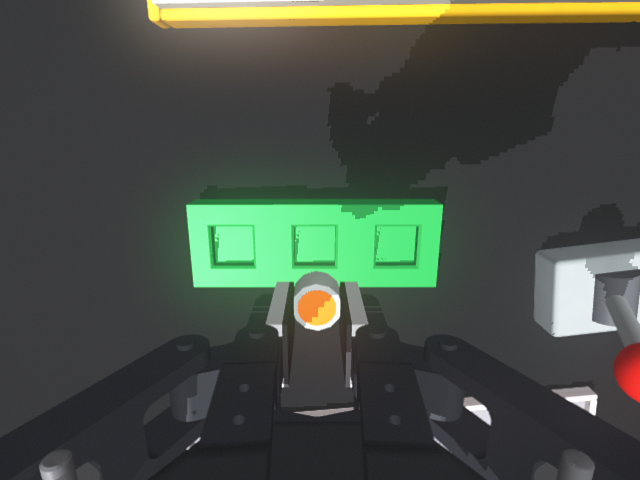

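Held at (317,308). I move to the other recess.

```bash
python3 -m jog '[[[2.2,-5,0,0,0,0,18],[4.4,-10,0,0,0,0,18],[6.4,-15.5,0,0,0,0,18],[8.2,-20.7,0,0,0,-0.008,18],[8.2,-20.7,1.2,0,0,-0.008,18]]]';  python3 -m jog '[[[0,0,0,0,0,0,18],[0,0,0,0,0,0,18],[0,0,0,0,0,0,18]]]'
python3 - <<'E'
from rec import *
c=snap('wrist','w27.png');rec(c)
s=read_state();p=s['eef_pos'];print(p,s['ee_rot'],onz(c,(317,308),p[2]+.006))
im=c['image'][200:340,250:400,::-1];cv2.imwrite('pics/z27.png',cv2.resize(im,None,fx=5,fy=4))
E
```

```text
time_s: 37.1
eef_pos: [0.5684, 0.2234, 0.0786]
ee_rot: [-179.9, -0.2, -1.6]
wrist_force: [0.0, -0.5, 0.1]
opening: 0.0179
time_s: 37.48
eef_pos: [0.5668, 0.2184, 0.0785]
ee_rot: [180.0, -0.0, -1.9]
wrist_force: [0.4, -0.2, 0.0]
opening: 0.0178
blue box [293 215] [336 254] z18 0.5663 0.2297 22.0 23.3 88.1
[0.56691239 0.21852117 0.07861354] [-1.79997467e+02 -3.24239983e-02 -1.92568159e+00] [0.5672119  0.21914811 0.08461354]
```

View pics/z27.png

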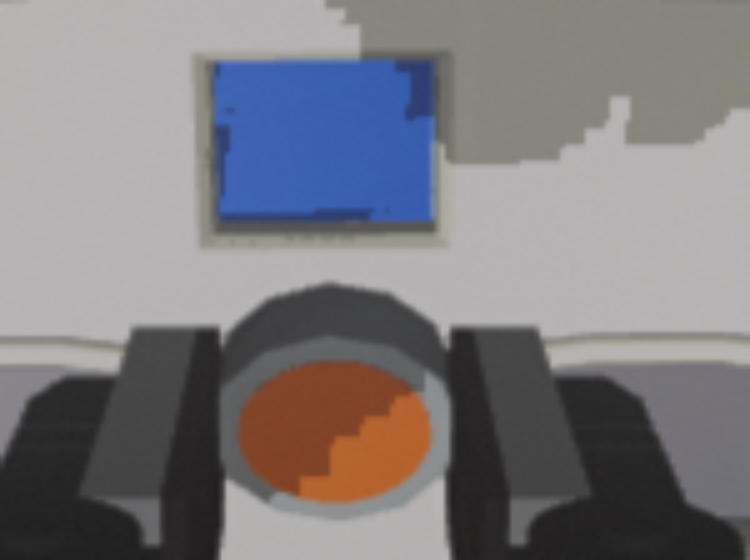

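```bash
python3 -m jog '[[[-0.06,-0.5,1,0,0,0,18],[-0.12,-1.09,2,0,0,0,18],[-0.12,-1.09,3.2,0,0,0,18],[-0.12,-1.09,3.5,0,0,0,18],[-0.12,-1.09,3.5,0,0,0,18]]]'
python3 - <<'E'
from rec import *
c=snap('wrist','w28.png');rec(c)
s=read_state();p=s['eef_pos'];print(p,s['ee_rot'],onz(c,(317,308),p[2]+.006))
im=c['image'][200:360,250:390,::-1];cv2.imwrite('pics/z28.png',cv2.resize(im,None,fx=5,fy=3.75))
E
```

```text
time_s: 38.15
eef_pos: [0.5656, 0.2305, 0.0425]
ee_rot: [180.0, 0.1, -1.8]
wrist_force: [1.1, 0.6, -0.4]
opening: 0.0179
blue box [292 260] [343 287] z18 0.5664 0.2334 13.3 23.5 88.2
[0.56594967 0.23050978 0.04299717] [ 1.79997443e+02  3.64614988e-03 -1.83292466e+00] [0.56601352 0.23142084 0.04899717]
```

View pics/z28.png

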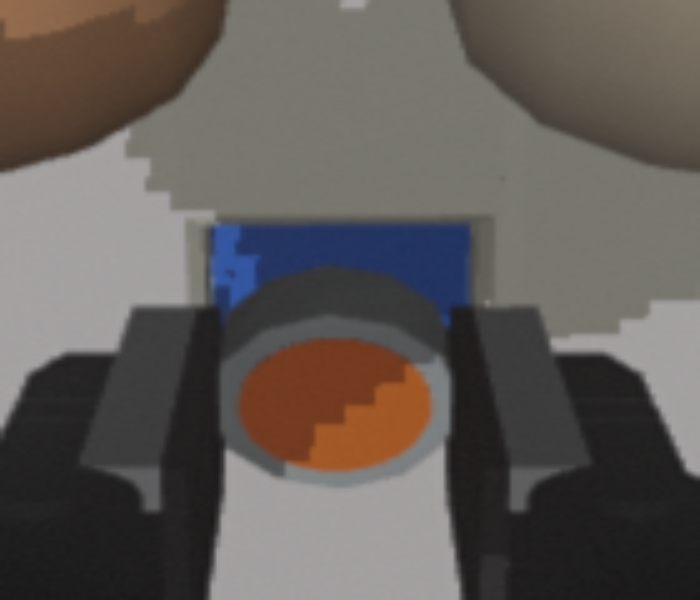

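```bash
python3 -m jog '[[[0.04,0.1,0,0,0,0,18],[0.04,0.1,0.6,0,0,0,18],[0.04,0.1,1.2,0,0,0,18],[0.04,0.1,1.4,0,0,0,18],[0.04,0.1,1.4,0,0,0,18]]]';python3 -m jog '[[[0,0,0.06,0,0,0,18],[0,0,0.1,0,0,0,18]]]';python3 -m jog '[[[0,0,0.03,0,0,0,18],[0,0,0.07,0,0,0,18],[0,0,0.07,0,0,0,18]]]'
```

```text
time_s: 38.83
eef_pos: [0.566, 0.2295, 0.0287]
ee_rot: [180.0, 0.0, -1.8]
wrist_force: [-1.3, 0.7, 0.0]
opening: 0.0179
time_s: 39.08
eef_pos: [0.5664, 0.2296, 0.0282]
ee_rot: [-180.0, -0.0, -1.8]
wrist_force: [-0.2, 0.2, 0.0]
opening: 0.0178
time_s: 39.45
eef_pos: [0.5663, 0.2296, 0.0276]
ee_rot: [-180.0, -0.0, -1.8]
wrist_force: [-0.9, -0.5, 0.9]
opening: 0.0179
```

```bash
python3 -m jog '[[[0,0,0.03,0,0,0,18],[0,0,0.03,0,0,0,24],[0,0,0.03,0,0,0,30],[0,0,0.03,0,0,0,38],[0,0,0.03,0,0,0,38]]]';python3 -m jog '[[[0,0,-1,0,0,0,38],[0,0,-3,0,0,0,38],[0,0,-6,0,0,0,38],[0,0,-10,0,0,0,38],[0,0,-14,0,0,0,38]]]';python3 - <<'E'
from logg import *
c=snap('wrist','w29.png');t=snap('top','t29.png')
im=t['image'];cv2.imwrite('pics/t29z.png',cv2.resize(im[130:350,180:500,::-1],None,fx=2.5,fy=2.5,interpolation=cv2.INTER_CUBIC))
E
```

```text
time_s: 40.08
eef_pos: [0.5661, 0.2295, 0.0269]
ee_rot: [180.0, 0.0, -1.8]
wrist_force: [-0.1, 0.7, -0.5]
opening: 0.0325
time_s: 40.7
eef_pos: [0.5661, 0.2295, 0.169]
ee_rot: [-180.0, -0.0, -1.8]
wrist_force: [-0.4, 0.3, -0.2]
opening: 0.0324
```

View pics/w29.png

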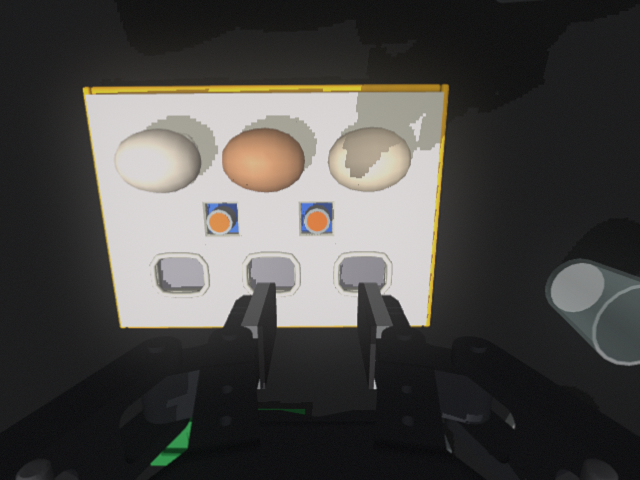

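View pics/t29z.png

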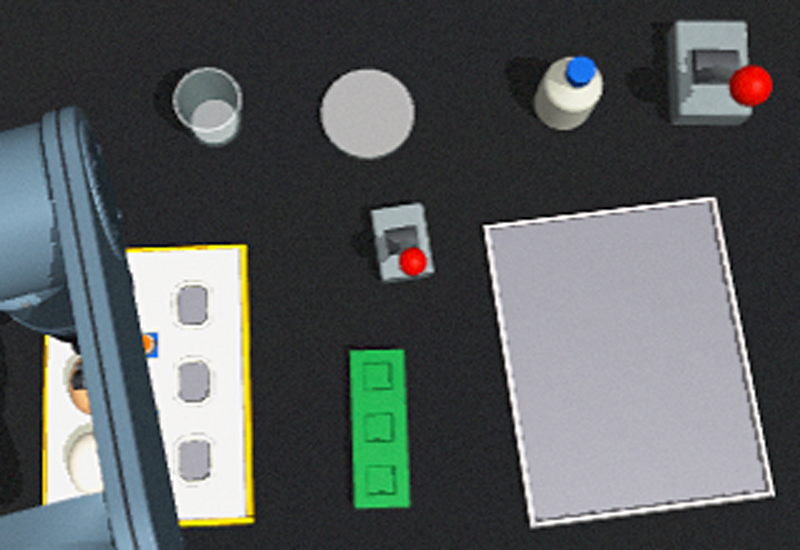

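Both loggers are seated at (219,222) and (317,221), the eggs are in place and the pan is empty. Next is the small lever, which I measure first.

```bash
python3 - <<'E'
from h import *
c=camera('top');im=c['image'];hsv=cv2.cvtColor(im,cv2.COLOR_RGB2HSV).astype(int);H,S,V=[hsv[:,:,i] for i in range(3)]
m=((V>70)&((S<90)|(H<5)|(H>175))).astype(np.uint8)*255;q=np.zeros_like(m);q[205:250,322:360]=1;m*=q
k=max(cv2.findContours(m,cv2.RETR_EXTERNAL,cv2.CHAIN_APPROX_NONE)[0],key=cv2.contourArea)
p=np.array([onz(c,x[0],.02)[:2] for x in k],np.float32);r=cv2.minAreaRect(p);print(r,cv2.boxPoints(r).round(4))
r=((H<5)|(H>175))&(S>170)&(V>80);r[:205]=0;r[250:]=0;r[:,:322]=0;r[:,360:]=0
ys,xs=np.nonzero(r);print(xs.mean(),ys.mean(),onz(c,(xs.mean(),ys.mean()),.092))
# ball by two views
c2=camera('scene');h2=cv2.cvtColor(c2['image'],cv2.COLOR_RGB2HSV).astype(int);r2=((h2[:,:,0]<5)|(h2[:,:,0]>175))&(h2[:,:,1]>150)&(h2[:,:,2]>80);w=np.zeros_like(r2);w[235:265,275:305]=1;y2,x2=np.nonzero(r2&w)
print(x2.mean(),y2.mean(),onz(c2,(x2.mean(),y2.mean()),.092))
# block corners by hand from zoom
for z in((371,211),(421,203),(433,272),(383,281)): print(onz(c,(180+z[0]/2.5,130+z[1]/2.5),.025).round(4))
E
python3 plan.py .54 -.03 .17 -81
```

```text
((0.6466495990753174, -0.017287129536271095), (0.0725889801979065, 0.05119912698864937), 4.711823463439941) [[ 0.6084  0.0052]
 [ 0.6126 -0.0458]
 [ 0.6849 -0.0398]
 [ 0.6807  0.0112]]
344.64044943820227 233.96629213483146 [ 0.61385575 -0.01991296  0.092     ]
289.2307692307692 250.93846153846152 [ 0.61111992 -0.01743051  0.092     ]
[0.6772 0.0101 0.025 ]
[ 0.6819 -0.0384  0.025 ]
[ 0.6139 -0.0443  0.025 ]
[0.6085 0.0036 0.025 ]
t 40.9 pos [0.5668 0.2297 0.1687] rot [-1.7996e+02 -1.6000e-01 -1.8300e+00] open 0.0321 F [0.3 0.4 0. ]
shift [-1.85 26.04 -0.16] rot [-0.003 -0.002  1.382] n 7.4
```

```bash
python3 plan.py .55 -.0248 .17 -85;python3 -m jog '[[[-0.3,4,0,0,0,0.17,0],[-0.7,8.5,0,0,0,0.35,0],[-1.2,13,0,0,0,0.53,0],[-1.7,18,0,0,0,0.71,0],[-2,22,0,0,0,0.89,0]]]'; python3 plan.py .55 -.0248 .17 -85
```

```text
t 40.9 pos [0.5668 0.2297 0.1687] rot [-1.7996e+02 -1.6000e-01 -1.8300e+00] open 0.0321 F [0.3 0.4 0. ]
shift [-0.86 25.49 -0.15] rot [-0.003 -0.002  1.452] n 7.8
time_s: 41.52
eef_pos: [0.5378, 0.0087, 0.1658]
ee_rot: [179.9, 0.1, -53.2]
wrist_force: [0.5, -0.4, -0.1]
opening: 0.0001
t 41.525 pos [0.5378 0.0087 0.1658] rot [ 1.7988e+02  1.1000e-01 -5.3200e+01] open 0.0001 F [ 0.5 -0.4 -0.1]
shift [ 3.41  1.03 -0.43] rot [0.002 0.001 0.555] n 3.0
```

```bash
python3 -m jog '[[[1.2,0.4,0,0,0,0.18,0],[2.4,0.7,0,0,0,0.36,0],[3.4,1,0,0,0,0.555,0],[3.4,1,4,0,0,0.555,0],[3.4,1,9,0,0,0.555,0]]]';python3 -m jog '[[[0,0,0,0,0,0,0],[0,0,0,0,0,0,0]]]'; python3 plan.py .57 -.0231 .076 -85
python3 - <<'E'
from h import *
c=snap('wrist','w30.png')
E
```

```text
time_s: 42.15
eef_pos: [0.5519, -0.0231, 0.076]
ee_rot: [-179.9, -0.0, -84.7]
wrist_force: [1.1, -0.3, -0.5]
opening: -0.0001
time_s: 42.4
eef_pos: [0.5521, -0.0229, 0.0778]
ee_rot: [-180.0, 0.0, -84.6]
wrist_force: [-0.2, -0.4, 0.5]
opening: -0.0002
t 42.4 pos [ 0.5521 -0.0229  0.0778] rot [-180.      0.    -84.62] open -0.0002 F [-0.2 -0.4  0.5]
shift [ 0.19 -1.78  0.18] rot [-0.     0.     0.007] n 0.3
```

View pics/w30.png

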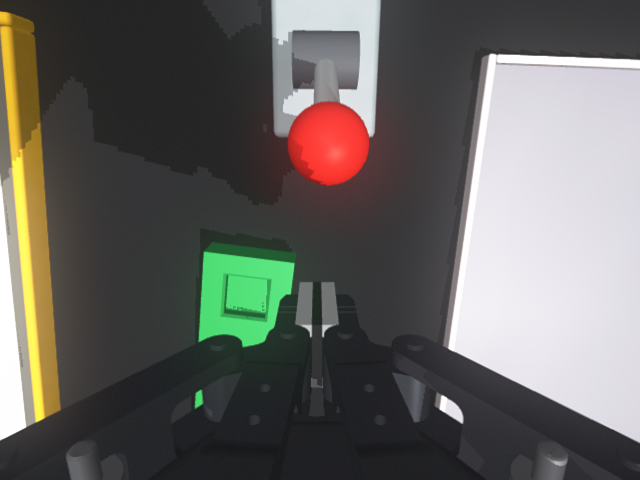

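Run:
```python
from h import *
c=camera('wrist');print(onz(c,(328.5,143),.092),onz(c,(326,60),.04),read_state()['eef_pos'])
```

```text
[ 0.61620696 -0.02111382  0.092     ] [ 0.64892903 -0.01827255  0.04      ] [ 0.55322727 -0.02315584  0.07903595]
```

```bash
python3 -m jog '[[[0.3,-1.5,0.2,0,0,0,0],[0.3,-3,0.2,0,0,0,0],[0.3,-4.5,0.2,0,0,0,0],[0.3,-6,0.2,0,0,0,0],[0.3,-7,0.2,0,0,0,0]]]'
python3 - <<'E'
from h import *
c=snap('wrist','w31.png')
E
```

```text
time_s: 43.12
eef_pos: [0.6236, -0.0195, 0.076]
ee_rot: [-179.9, -0.0, -84.6]
wrist_force: [-0.7, -0.1, 1.4]
opening: 0.0001
```

View pics/w31.png

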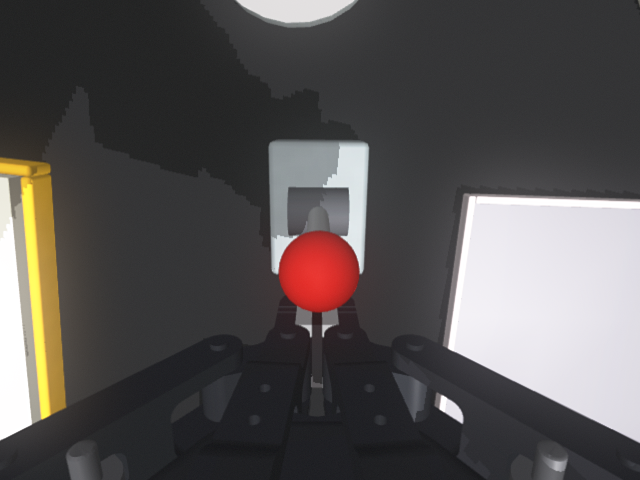

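The ball is in contact and centred at (319,271). I keep pushing.

```bash
python3 -m jog '[[[0,-1,0,0,0,0,0],[0,-2,0,0,0,0,0],[0,-3,0,0,0,0,0],[0,-3.6,0,0,0,0,0],[0,-3.6,0,0,0,0,0]]]'
python3 - <<'E'
from h import *
c=snap('wrist','w32.png')
E
```

```text
time_s: 43.8
eef_pos: [0.6581, -0.0158, 0.0749]
ee_rot: [-180.0, 0.0, -84.6]
wrist_force: [0.4, 0.1, 0.0]
opening: 0.0003
```

View pics/w32.png

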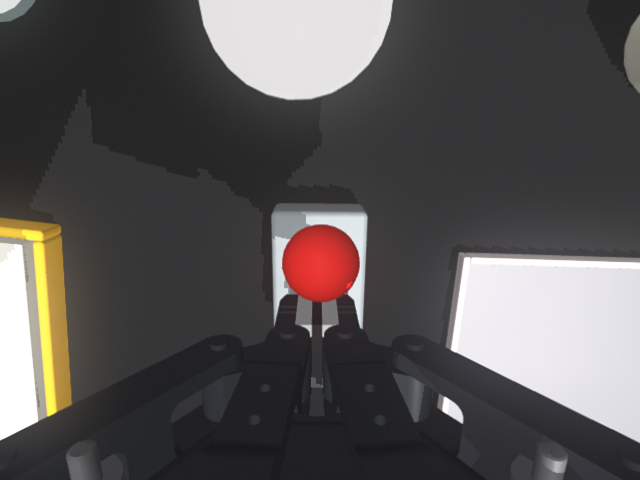

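```bash
python3 - <<'E'
from h import *
c=camera('wrist');print(onz(c,(321,263),.096),read_state()['eef_pos'])
E
python3 -m jog '[[[0,-0.4,0,0,0,0,0],[0,-0.7,0,0,0,0,0],[0,-0.7,0,0,0,0,0]]]';python3 -m jog '[[[0,-0.3,0,0,0,0,0],[0,-0.3,0,0,0,0,0]]]'
```

```text
[ 0.68265095 -0.01515729  0.096     ] [ 0.65766148 -0.01588371  0.07509078]
time_s: 44.28
eef_pos: [0.6643, -0.0152, 0.075]
ee_rot: [179.9, 0.0, -84.6]
wrist_force: [-2.2, -0.3, 0.6]
opening: 0.0002
time_s: 44.52
eef_pos: [0.6646, -0.0152, 0.0748]
ee_rot: [179.6, 0.0, -84.6]
wrist_force: [-10.8, -1.7, 6.4]
opening: -0.0002
```

Force rises to 11 N at the end stop. I back off and check.

```bash
python3 -m jog '[[[0,0.5,0,0,0,0,0],[0,2,0,0,0,0,0],[0,4,0,0,0,0,0],[0,6,-1,0,0,0,0],[0,8,-4,0,0,0,0]]]';python3 -m jog '[[[0,3,-4,0,0,0,0],[0,6,-8,0,0,0,0],[0,10,-10,0,0,0,0],[3,14,-12,0,0,0,0],[6,16,-12,0,0,0,0]]]'
python3 - <<'E'
from h import *
c=snap('scene','s33.png');t=snap('top','t33.png')
im=t['image'];cv2.imwrite('pics/t33z.png',cv2.resize(im[130:350,180:500,::-1],None,fx=2.5,fy=2.5,interpolation=cv2.INTER_CUBIC))
hsv=cv2.cvtColor(im,cv2.COLOR_RGB2HSV).astype(int);H,S,V=[hsv[:,:,i] for i in range(3)]
r=((H<5)|(H>175))&(S>170)&(V>80);r[:190]=0;r[250:]=0;r[:,:322]=0;r[:,360:]=0
ys,xs=np.nonzero(r);print(xs.mean(),ys.mean(),onz(t,(xs.mean(),ys.mean()),.092))
E
```

```text
time_s: 45.15
eef_pos: [0.5867, -0.0223, 0.1141]
ee_rot: [179.9, 0.1, -84.6]
wrist_force: [0.3, -0.5, 0.1]
opening: -0.0002
time_s: 45.78
eef_pos: [0.4342, -0.098, 0.2374]
ee_rot: [-179.7, -0.2, -84.6]
wrist_force: [0.5, -0.6, -0.2]
opening: -0.0
339.37142857142857 202.95238095238096 [ 0.68597747 -0.01368794  0.092     ]
```

View pics/t33z.png

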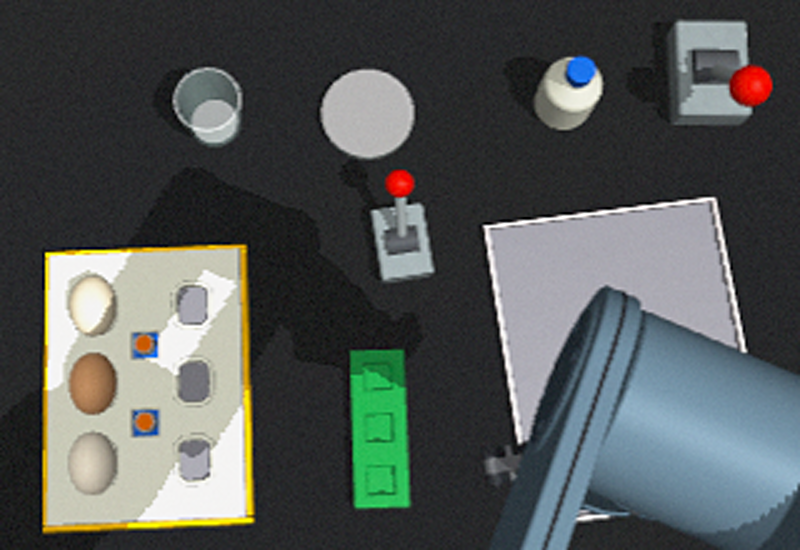

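View pics/s33.png

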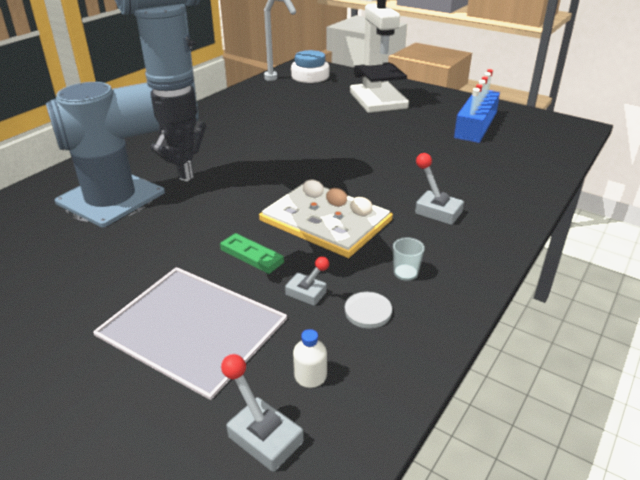

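The ball moved 72 mm in the single-plane reading, against 76 mm expected. I triangulate from two views to check.

Run:
```python
from h import *
def ball(c,im,roi):
    h=cv2.cvtColor(im,cv2.COLOR_RGB2HSV).astype(int);r=((h[:,:,0]<6)|(h[:,:,0]>174))&(h[:,:,1]>130)&(h[:,:,2]>60)
    w=np.zeros_like(r);w[roi[2]:roi[3],roi[0]:roi[1]]=1
    k=max(cv2.findContours((r&w).astype(np.uint8),cv2.RETR_EXTERNAL,cv2.CHAIN_APPROX_NONE)[0],key=cv2.contourArea)
    return cv2.minEnclosingCircle(k)
t=camera('top');s=camera('scene')
rd=lambda f:cv2.imread(f)[:,:,::-1].copy()
def tri(ut,us):
    o1,d1=ray(t,ut);o2,d2=ray(s,us)
    A=np.stack([d1,-d2],1);l=np.linalg.lstsq(A,o2-o1,rcond=None)[0];a=o1+l[0]*d1;b=o2+l[1]*d2
    return ((a+b)/2).round(4),np.linalg.norm(a-b).round(4)
P=[]
for a,b,ra,rb in ((rd('pics/top0.png'),rd('pics/scene0.png'),(322,360,190,250),(275,305,235,265)),(t['image'],s['image'],(322,360,190,250),(305,340,245,285))):
    ba=ball(t,a,ra);bb=ball(s,b,rb);print(ba,bb,tri(ba[0],bb[0]));P.append(tri(ba[0],bb[0])[0])
print(P[1]-P[0],np.linalg.norm((P[1]-P[0])[:2]))
```

```text
((344.5, 234.0), 5.590270042419434) ((289.1666564941406, 250.8333282470703), 6.637547492980957) (array([ 0.6131, -0.0196,  0.0945]), np.float64(0.0006))
((339.5, 203.0), 5.852449893951416) ((321.6400146484375, 262.95001220703125), 7.434604644775391) (array([ 0.6861, -0.0137,  0.0923]), np.float64(0.0008))
[ 0.073   0.0059 -0.0022] 0.07323803656570818
```

Within the pixel resolution of about 2 mm, the ball is at its end height (0.092 m). It also met the hard stop during the push. The top view shows all the eggs and loggers in place, so I hand in.

Run:
```python
from station import *
print(sign_off())
```

```text
the job is handed in; nothing more can be done
None
```

The job is handed in. All three eggs that were in the pan now lie lengthwise in pockets of their own, in the tray's +y column. Both loggers are in the blue-floored recesses, and I pushed the red lever of the smallest block over last.

- **Tray:** The final top and scene pictures show the three eggs and two loggers in place, with the pan and rack empty. Neither logger was found knocked out of place.
- **Lever:** The push met a hard stop at about 11 N. From two camera views, the ball moved 73 mm against about 76 mm expected and ended at 92 mm height. The 3 mm gap is near the 2 mm measuring resolution, so I took the lever as fully over, but the pictures alone don't prove the last few millimetres.
- **Forces and time:** The eggs were held at the minimum 20 N grip. The highest wrist force reported while lowering an egg was about 8 N. The job finished at about 46 s of the 210 s allowed.
- **Bystanders:** The beaker, bottle and dish look unmoved in the top picture; I did not measure their positions.

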